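# Foil change: clear the bench, roll the new foil to its mark, open the nip

## Task

Get the foil feed unit ready for a new roll: put its nip lever in neutral (standing straight up), then clear the bench by standing every square gold-collared jar upright in the white tray and dropping the spent cardboard core into the cardboard scrap box. Then bring the gold foil roll along the bench to the yellow loading mark by rolling it gently - the foil must not be pinched, struck or lifted off the bench - and leave it lying still with its axle directly above the long tape line and parallel to it, the whole roll between the two end strips. Last, with the roll in place, throw the lever fully over to open, towards the roll, and leave everything else on the bench where it is.

Things in the scene. Friction and masses are not known exactly. Their poses are not given: they have to be found in the camera images.
- lever (a joint): Nip lever of the foil feed unit, on the unit's end that faces the robot: a 10 mm steel rod with a black ball knob 30 mm across, swinging in the upright plane across the unit (its hinge is level, along the x axis of lever_pivot). 0 rad = straight up (neutral); negative = leaning away from the yellow mark (closed, stop at -0.62); positive = leaning towards the yellow mark (open, stop at +0.62). It has no spring and stays where it is left; about 3 N at the knob moves it.
- lever_knob (a point): Centre of the lever's ball knob, 132 mm from the pivot. It stands about 217 mm above the bench when the lever is straight up. Free space all round it; the unit, up to 155 mm high there, begins 11 mm beyond it (in the pivot's +x).
- lever_pivot (a point): The lever's hinge point, 85 mm above the bench; fixed. Its axes are those of the feed unit: x along the hinge (away from the robot), y towards the yellow mark, z up. The unit's base reaches 60 mm from it in y.
- mark_center (a point): Centre of the yellow tape mark, flat on the bench (0.6 mm thick): one strip 170 x 12 mm along its x axis, with a 60 mm cross strip at each end (inner edges 150 mm apart). z up. The roll's axle is to lie above the long strip. The feed unit stands on the mark's -y side (its base ends about 180 to 220 mm from the strip), the foil roll begins on its +y side.
- roll_center (a point): Centre of the gold foil roll: a solid-looking cylinder 96 mm in diameter and 100 mm long, about 0.6 to 0.95 kg, lying on the bench; its x axis is the axle (y and z turn with it as it rolls). It begins 315 to 370 mm from the mark on the mark's +y side and rolls when pushed from the side; it has little rolling resistance and runs ahead of what pushes it: about 1 cm after a slow push (30 mm/s), 5 cm or more after a brisk one (100 mm/s).
- core_center (a point): Centre of the spent core: a closed cardboard tube 33 mm in diameter and 100 mm long, 40 g, lying on the bench at the yellow mark; its x axis is its length (y and z turn with it). It can roll.
- jar0_center (a point): Centre (25 mm above its underside) of a square clear acrylic jar with a round gold collar: body 40 x 40 mm and 38 mm high, sides along its x and y, then the collar 37 mm across up to 50 mm; 70 g, z up. Three or four such jars are present (None: absent), all alike.
- jar1_center (a point): Centre (25 mm above its underside) of a square clear acrylic jar with a round gold collar: body 40 x 40 mm and 38 mm high, sides along its x and y, then the collar 37 mm across up to 50 mm; 70 g, z up. Three or four such jars are present (None: absent), all alike.
- jar2_center (a point): Centre (25 mm above its underside) of a square clear acrylic jar with a round gold collar: body 40 x 40 mm and 38 mm high, sides along its x and y, then the collar 37 mm across up to 50 mm; 70 g, z up. Three or four such jars are present (None: absent), all alike.
- jar3_center (a point): Centre (25 mm above its underside) of a square clear acrylic jar with a round gold collar: body 40 x 40 mm and 38 mm high, sides along its x and y, then the collar 37 mm across up to 50 mm; 70 g, z up. Three or four such jars are present (None: absent), all alike.
- tray_floor (a point): Centre of the inner floor of the white tray, 5 mm above the bench; fixed. Inside 120 mm along its x by 270 mm along its y, walls 5 mm thick, rim 18 mm above the bench; z up. Empty at the start.
- scrap_floor (a point): Centre of the inner floor of the open cardboard scrap box, 5 mm above the bench; fixed. Inside 140 mm along its x by 130 mm along its y, walls 5 mm thick, rim 85 mm above the bench; z up. Empty at the start.
- rjar_a: Round white jar with a black lid, 54 mm across, 44 mm high, upright: bystander, leave alone. Origin under its centre.
- rjar_b: Another such round jar: bystander, leave alone. Origin under its centre.
- cleaner: Amber bottle, 60 mm across, 120 mm high: bystander, leave alone. Origin under its centre.
- tape: Roll of clear tape lying flat, 96 mm across, 24 mm high: bystander, leave alone. Origin under its centre.
- driver: Screwdriver lying on the bench: bystander, leave alone. Origin about its middle.
- brush: Brush lying on the bench: bystander, leave alone. Origin about its middle.
- cup: Grey cup, 70 mm across, 50 mm high: bystander, leave alone. Origin under its centre.

How it is judged:
By the outcome, as a careful person would: the job done as asked, in the order asked, and still so for the second after the job is handed in, with the robot touching nothing.
Of jar0, jar1, jar2, jar3 only 3 to 4 are there at a start; the rules pass over those that are not, and their reading is None.
At some moment in a run one of jar0, jar1, jar2, jar3 may be knocked a few centimetres aside while the robot is not near it.
It also fails if it takes over 210 s, if anything falls off the work surface, if the arm or the gripper's body presses on something with over 40 N, if the wrist force passes 120 N, or if a joint passes its speed limit or range.

## Robot

A 7-joint arm with a two-finger parallel gripper is mounted at the origin on the work surface. World frame = base frame: x ahead of the robot, y to its left, z up, the work surface at z = 0. Lengths are in mm, angles in rad, forces in N, time in s.
With the tool pointing down it reaches from about 400 to 900 mm from the base axis. Payload 5.6 kg.
Tool frame: the origin (TCP) lies midway between the tips of the shut fingers; the grasp point (between the pads) lies 19 mm behind it; y points along the fingers, x is the direction in which the jaws open and shut, and the axes are right-handed (so a half turn about y gives the same grasp; the last joint's range is limited). The gripper opens to 92 mm and grips with 3 to 60 N. Pads are 20 mm wide; open, the fingers measure 128 mm over their backs; the gripper's body (75 mm by 189 mm) begins 69 mm behind the grasp point.
Start: joints at [-1.309, 0.468, -0.012, 1.603, 0.006, 1.071, -0.056], TCP at [195.108, 620.034, 214.592] pointing down, gripper open.
Joint ranges: [-2.53, 2.53], [-0.31, 2.02], [-1.57, 1.55], [0.28, 2.44], [-1.29, 4.43], [0.15, 1.84], [-2.92, 2.92]. Speed limits (rad/s): [2.57, 2.57, 3.14, 3.14, 3.14, 3.14, 3.14].

## Interface

Orientations are given as a unit quaternion [x, y, z, w].
In Python, from cell import r gives the robot as it stands.
- The arm moves only by the tool play_rows, never from a script. Its argument "series" is text: rows parted by semicolons, each of 7 numbers parted by spaces: the shift along the tool's x, y, z in units of 60 mm (1.0 is 60 mm), then the turn, a rotation vector about the tool's x, y, z in units of 8 degrees (1.0 is 8 degrees), then the gripper's target within -1 to 1 (shut at 1, half-way at 0, fully open at -1). A call has 1 to 8 rows; each row shifts and turns the commanded pose from where the row before left it, along the tool's axes as they then stand; what a row does not reach is not made up. A row lasts 1/8 s, in which the tool goes at most 62.5 mm and 10.7 degrees, less where a joint would pass 70% of its speed; a pose out of reach is approached as far as the arm can. A call is refused whole if a number of a shift passes 1 or a number of a turn 1, either way. A call with a gripper value outside its range is refused whole. The fingers move at their own pace and stop on an object; "grip_force" is the grip in N (left out, the last holds). Time passes only in rows, so rows that do not move let the fingers close. It gives the time, the measured TCP pose, the force and the opening at its end, in the units of the state.
- r.get_state(): the state, without advancing time (a new reading comes with each control period).
- r.grab_frame(name): name is "scene" or "top" or "wrist"; returns the picture (400x640x3 uint8, red, green, blue); there is no depth.
- r.calibration(name): a dict with "fx", "fy", "cx", "cy" (pixels), "extrinsics" (4x4, takes a point from camera to world coordinates). Camera axes: x right, y up, looking along -z (the intrinsics and any distortion apply to the point x, -y, -z); pixel columns grow to the right and rows downward; lengths in mm; the calibration is good to about 2 mm. The wrist camera is an equidistant fisheye: a pixel r from the principal point sees the ray r / f radians off the axis. A picture is of the moment at which its call begins: read the wrist's pose just before it. calibration takes no time and is no camera call; for the wrist camera it gives the pose at the moment of the call.
- r.finish_job(): hands the job in, once; it reports no verdict.
The state is a dict: "time": time; "joint_pos": joint angles; "dq": joint speeds; "effort": joint torques, N m; "position": TCP position; "tool_rot": TCP orientation; "wrist_force": force on the tool from outside, world axes, zero at the start; "moment": the same for the moment, N m; "grip_width": finger opening in mm.
Only numpy, scipy, OpenCV 4.12 (cv2) and the standard library are available. Lean on these libraries where they do the work, as an engineer would, in place of code of your own. Each camera call takes 0.05 s, during which the arm holds its last target. There are 200 camera calls.

## Working session

There is one attempt and no reset: what is moved stays moved. The work goes in short steps, Python scripts to look and compute and a tool call to move; the robot and the scene stay as the last step left them, time stands still between calls to the robot, and variables do not carry over. Pictures are saved under pics/ and viewed, about 12 in all and at most 16, crops included, and the job is handed in when it is done.

Besides the shell and the picture viewer there is one more tool, called after "Call:" as name(argument=value, ...), one argument or row to a line, values as JSON. play_rows: Moves the arm, as the interface text tells. Its arguments: {"type":"object","properties":{"series":{"type":"string"},"grip_force":{"type":"number"}},"required":["series"]}

```bash
mkdir -p pics; ls; cat > h.py <<'E'
from cell import r
import numpy as np, cv2
from scipy.spatial.transform import Rotation as R
def grab(n,f):
    c=r.calibration(n); im=r.grab_frame(n); cv2.imwrite(f'pics/{f}.png',im[:,:,::-1]); np.save(f'pics/{f}.npy',im); return c,im
E
python3 - <<'E'
from h import *
for n in ('scene','top'):
    c,im=grab(n,n+'0'); print(n,c)
s=r.get_state(); print(s)
E
```

```text
pics
scene {'fx': 397.24319167344186, 'fy': 397.24319167344186, 'cx': 318.56711106549886, 'cy': 199.86917902919683, 'extrinsics': array([[ 8.18549438e-01, -4.23952824e-01,  3.87609107e-01,
         9.85788194e+02],
       [ 5.74374300e-01,  5.94155136e-01, -5.63093098e-01,
        -5.88686117e+02],
       [ 8.42496704e-03,  6.83552249e-01,  7.29852960e-01,
         9.31815057e+02],
       [ 0.00000000e+00,  0.00000000e+00,  0.00000000e+00,
         1.00000000e+00]])}
top {'fx': 507.68443000866466, 'fy': 507.68443000866466, 'cx': 318.72300182987766, 'cy': 198.74519317559327, 'extrinsics': array([[-2.61430171e-02,  9.94076349e-01, -1.05492918e-01,
         4.24592959e+02],
       [-9.99658028e-01, -2.60611674e-02,  2.15452230e-03,
        -5.50715184e+00],
       [-6.07508937e-04,  1.05513168e-01,  9.94417720e-01,
         1.50563647e+03],
       [ 0.00000000e+00,  0.00000000e+00,  0.00000000e+00,
         1.00000000e+00]])}
{'time': 0.1, 'joint_pos': array([-1.30903254,  0.46829479, -0.01157558,  1.60353008,  0.00598675,
        1.07139091, -0.05627602]), 'dq': array([-0.00118843, -0.00214048,  0.00019654, -0.00170838, -0.00035621,
       -0.00080107, -0.00015254]), 'effort': array([ 2.72126699e-04, -5.21651423e+01, -1.28313334e-02, -2.44370127e+01,
       -5.67978504e-02,  1.40425927e-02,  8.09475273e-05]), 'position': array([194.96382283, 619.52264411, 213.732501  ]), 'tool_rot': array([ 0.57048167,  0.41786177, -0.41871687, -0.56975292]), 'wrist_force': array([0.55516314, 0.74754738, 0.30485846]), 'moment': array([ 0.01365382, -0.01628703, -0.0197827 ]), 'grip_width': 91.36044541377454}
```

View pics/top0.png

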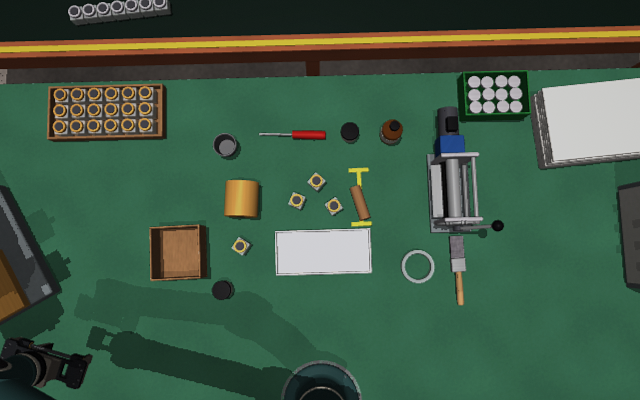

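View pics/scene0.png

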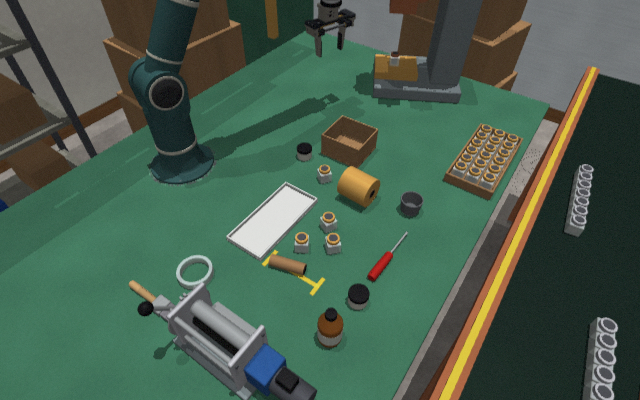

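```bash
cat >> h.py <<'E'
def pix2w(c,u,v,z):
    E=c['extrinsics']; d=E[:3,:3]@np.array([(u-c['cx'])/c['fx'],-(v-c['cy'])/c['fy'],-1.0]); o=E[:3,3]
    return o+d*(z-o[2])/d[2]
def w2pix(c,p):
    E=c['extrinsics']; q=E[:3,:3].T@(np.asarray(p,float)-E[:3,3]); return np.array([c['cx']-c['fx']*q[0]/q[2], c['cy']+c['fy']*q[1]/q[2]])
E
python3 - <<'E'
from h import *
im=cv2.imread('pics/top0.png')
a=cv2.resize(im[160:285,140:385],None,fx=3.2,fy=3.2,interpolation=cv2.INTER_CUBIC)
b=cv2.resize(im[100:310,370:520],None,fx=2.8,fy=2.8,interpolation=cv2.INTER_CUBIC)
cv2.imwrite('pics/a.png',a);cv2.imwrite('pics/b.png',b)
c=r.calibration('top'); 
for n,u,v,z in [('j0',316,181,50),('j1',297,200,50),('j2',334,205,50),('j3',241,245,50),('roll',241,199,60),('m1',359,170,0),('m2',362,224,0),('core',360,203,17),('knob',497,225,195)]: print(n,pix2w(c,u,v,z).round())
hsv=cv2.cvtColor(im,cv2.COLOR_BGR2HSV)
E
```

```text
j0 [631.  -2.  50.]
j1 [577.  54.  50.]
j2 [560. -52.  50.]
j3 [452. 217.  50.]
roll [583. 214.  60.]
m1 [ 668. -132.    0.]
m2 [ 506. -135.    0.]
core [ 567. -130.   17.]
knob [ 483. -467.  195.]
```

View pics/a.png

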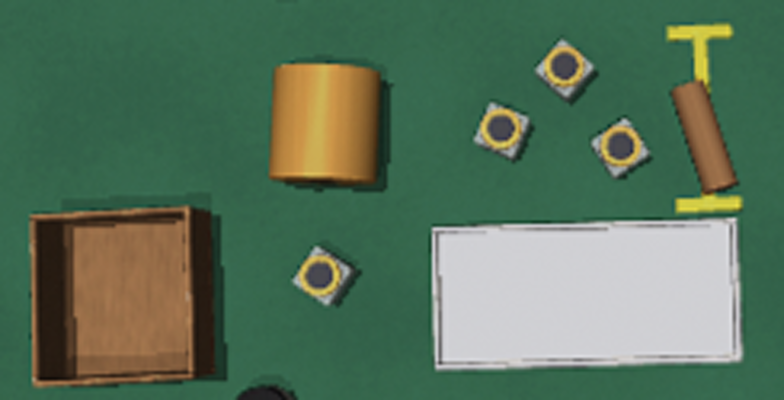

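View pics/b.png

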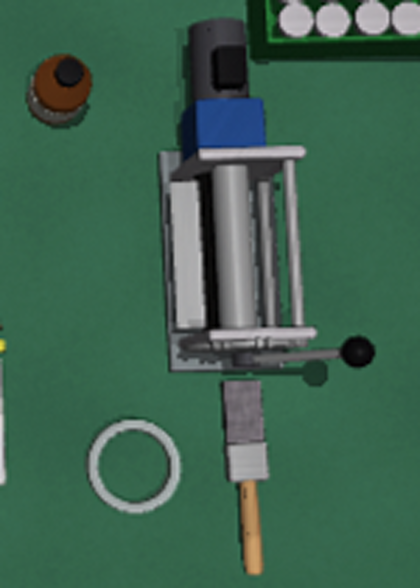

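```bash
cat >> h.py <<'E'
def rects(im,c,zt=30,roi=(160,285,200,385)):
    """segment non-green blobs in top image"""
    hsv=cv2.cvtColor(im,cv2.COLOR_RGB2HSV); H,S,V=cv2.split(hsv)
    m=(~((H>60)&(H<95)&(S>70))).astype(np.uint8)
    mm=np.zeros_like(m); y0,y1,x0,x1=roi; mm[y0:y1,x0:x1]=m[y0:y1,x0:x1]
    out=[]
    for k in cv2.findContours(mm,cv2.RETR_EXTERNAL,cv2.CHAIN_APPROX_NONE)[0]:
        if cv2.contourArea(k)<40: continue
        bx=cv2.boxPoints(cv2.minAreaRect(k)); out.append((cv2.contourArea(k),bx))
    return out
def jars(im,c,roi=(150,290,200,390)):
    hsv=cv2.cvtColor(im,cv2.COLOR_RGB2HSV)
    for a,b in rects(im,c,roi=roi):
        if not 110<a<330: continue
        w=np.array([pix2w(c,u,v,25)[:2] for u,v in b]); e=w[1]-w[0]; f=w[2]-w[1]
        print('jar?',w.mean(0).round(1),'size',np.linalg.norm(e).round(),np.linalg.norm(f).round(),'yaw',np.degrees(np.arctan2(e[1],e[0])).round(1)%90)
E
python3 - <<'E'
from h import *
c=r.calibration('top'); im=np.load('pics/top0.npy')
jars(im,c)
for a,b in rects(im,c): print(int(a),b.round(1).tolist())
hsv=cv2.cvtColor(im,cv2.COLOR_RGB2HSV)
def show(n,m,z,roi):
    mm=np.zeros(m.shape,np.uint8); y0,y1,x0,x1=roi; mm[y0:y1,x0:x1]=m[y0:y1,x0:x1]
    for k in cv2.findContours(mm,cv2.RETR_EXTERNAL,cv2.CHAIN_APPROX_NONE)[0]:
        if cv2.contourArea(k)<25: continue
        b=cv2.boxPoints(cv2.minAreaRect(k)); print(n,int(cv2.contourArea(k)),[pix2w(c,u,v,z)[:2].round(0).tolist() for u,v in b], pix2w(c,*b.mean(0),z)[:2].round(1))
H,S,V=cv2.split(hsv)
show('yellow',(H>24)&(H<33)&(S>120)&(V>120),0,(160,235,340,380))
show('orange',(H>8)&(H<=24)&(S>110)&(V>60),48,(165,230,215,270))
show('core',(H<=20)&(S>60),17,(170,230,340,380))
show('tray',(S<40)&(V>150),18,(220,285,265,385))
show('knob',(V<45),192,(210,240,485,510))
show('scrap',((H<=20)&(S>60)),85,(215,290,140,215))
p=R.from_quat(r.get_state()['tool_rot']).as_matrix(); print(p.round(3))
E
```

```text
jar? [339.2 276.4] size 58.0 23.0 yaw 88.5
jar? [450.  221.8] size 42.0 45.0 yaw 55.4
jar? [437.  329.5] size 20.0 153.0 yaw 88.5
jar? [559.8 -51.5] size 42.0 42.0 yaw 32.3
jar? [578.2  56.6] size 42.0 43.0 yaw 67.1
jar? [633.6  -2.2] size 43.0 43.0 yaw 48.2
197 [[230.1999969482422, 247.8000030517578], [238.3000030517578, 235.5], [251.0, 244.0], [242.8000030517578, 256.20001220703125]]
4247 [[273.79998779296875, 230.39999389648438], [370.79998779296875, 227.5], [372.1000061035156, 273.0], [275.20001220703125, 275.79998779296875]]
295 [[200.0, 225.0], [207.0, 225.0], [207.0, 278.0], [200.0, 278.0]]
183 [[323.6000061035156, 203.89999389648438], [335.6000061035156, 195.89999389648438], [343.5, 207.6999969482422], [331.5, 215.6999969482422]]
185 [[287.0, 204.39999389648438], [292.29998779296875, 191.10000610351562], [306.0, 196.60000610351562], [300.70001220703125, 209.89999389648438]]
1212 [[224.0, 179.0], [258.0, 179.0], [258.0, 217.0], [224.0, 217.0]]
191 [[305.79998779296875, 182.10000610351562], [315.29998779296875, 171.0], [326.29998779296875, 180.39999389648438], [316.799987792968
[... 180 characters left out ...]
03.0], [514.0, -162.0], [502.0, -162.0], [504.0, -102.0]] [ 508.7 -132.3]
yellow 93 [[675.0, -102.0], [673.0, -156.0], [619.0, -154.0], [620.0, -100.0]] [ 646.7 -128.1]
orange 1113 [[537.0, 266.0], [644.0, 260.0], [637.0, 165.0], [530.0, 172.0]] [586.9 215.9]
core 328 [[613.0, -100.0], [622.0, -129.0], [524.0, -158.0], [515.0, -129.0]] [ 568.4 -129. ]
tray 4096 [[493.0, 124.0], [493.0, -157.0], [364.0, -155.0], [364.0, 123.0]] [428.1 -16.1]
knob 87 [[483.0, -448.0], [502.0, -469.0], [482.0, -487.0], [463.0, -466.0]] [ 482.3 -467.6]
scrap 2913 [[511.0, 470.0], [512.0, 312.0], [361.0, 307.0], [360.0, 464.0]] [435.7 388.3]
[[ 0.3   -0.    -0.954]
 [ 0.954 -0.002  0.3  ]
 [-0.002 -1.    -0.   ]]
```

```bash
cat >> h.py <<'E'
def Rd(yaw):
    a=np.radians(yaw); c,s=np.cos(a),np.sin(a); return np.array([[c,0,-s],[s,0,c],[0,-1,0]])
def gv(w): return round(1-w/46,2)
def plan(wps,step=50,rot=7.5,start=None):
    """wps: (x,y,z,yaw,opening[,step]) ; prints rows in tool units in groups of 8"""
    s=r.get_state(); p=np.array(s['position']); M=R.from_quat(s['tool_rot'])
    rows=[]
    for w in wps:
        st=w[5] if len(w)>5 else step
        T=np.array(w[:3],float); G=R.from_matrix(Rd(w[3]))
        n=int(max(1,np.ceil(np.linalg.norm(T-p)/st),np.ceil(np.degrees((M.inv()*G).magnitude())/rot)))
        for i in range(n):
            k=1/(n-i)
            d=np.round(M.inv().apply((T-p)*k)/60,2); q=np.round(np.degrees((M.inv()*G).as_rotvec()*k)/8,2)
            p=p+M.apply(d*60); M=M*R.from_rotvec(np.radians(q*8)); rows.append(' '.join(f'{v:g}' for v in (*(d+0.),*(q+0.),gv(w[4]))))
    for i in range(0,len(rows),8): print('; '.join(rows[i:i+8]))
def st():
    s=r.get_state(); M=R.from_quat(s['tool_rot']).as_matrix()
    print('t',round(s['time'],2),s['position'].round(1),'yaw',np.degrees(np.arctan2(M[1,0],M[0,0])).round(1),'down',M[:,1].round(3),'F',s['wrist_force'].round(1),'w',round(s['grip_width'],1))
E
python3 - <<'E'
from h import *
c=r.calibration('top')
for u,v in [(427.1,154.3),(430.7,232.1)]: print(pix2w(c,u,v,0).round(1))
for u,v in [(358.6,170),(361.6,224.2)]: print('mark',pix2w(c,u,v,0).round(1))
for u,v in [(275,67),(270,180),(380,70),(378,180)]: print('roll',pix2w(c,140+u/3.2,160+v/3.2,48).round(1))
plan([(420,450,300,72.5,50),(520,100,300,40,50),(500,-300,300,10,50),(482,-467,290,0,50)])
E
```

```text
[ 710.3 -338.4    0. ]
[ 476.3 -337.7    0. ]
mark [ 667.9 -130.6    0. ]
mark [ 505.1 -133.9    0. ]
roll [638.2 258.8  48. ]
roll [535.7 264.   48. ]
roll [632.9 163.8  48. ]
roll [533.2 166.9  48. ]
-0.26 -0.24 -0.74 0 0 0 -0.09; -0.26 -0.24 -0.74 0 0 0 -0.09; -0.26 -0.24 -0.74 0 0 0 -0.09; -0.26 -0.24 -0.74 0 0 0 -0.09; -0.27 -0.24 -0.73 0 0 -0.01 -0.09; -0.26 -0.24 -0.74 0 0 0 -0.09; -0.63 0 -0.42 0 0.51 0 -0.09; -0.6 0 -0.46 0 0.51 0 -0.09
-0.57 0 -0.5 0 0.51 0 -0.09; -0.53 0 -0.54 0 0.51 0 -0.09; -0.49 0 -0.58 0 0.51 0 -0.09; -0.45 0 -0.61 0 0.51 0 -0.09; -0.4 0 -0.64 0 0.5 0 -0.09; -0.36 0.01 -0.67 0 0.51 0 -0.09; -0.5 0 -0.54 0 0.42 0 -0.09; -0.47 0 -0.57 0 0.42 0 -0.09
-0.44 0 -0.6 0 0.42 0 -0.09; -0.4 0 -0.63 0 0.41 0 -0.09; -0.37 0 -0.65 0 0.42 0 -0.09; -0.33 0 -0.67 0 0.41 0 -0.09; -0.29 0 -0.68 0 0.42 0 -0.09; -0.24 0 -0.7 0 0.41 0 -0.09; -0.21 0 -0.71 0 0.42 0 -0.09; -0.19 0.04 -0.67 0 0.31 0 -0.09
-0.17 0.04 -0.68 0 0.31 0 -0.09; -0.13 0.04 -0.69 0 0.31 0 -0.09; -0.11 0.04 -0.69 0 0.32 0 -0.09
```

Call:
play_rows(
  series="-0.26 -0.24 -0.74 0 0 0 -0.09; -0.26 -0.24 -0.74 0 0 0 -0.09; -0.26 -0.24 -0.74 0 0 0 -0.09; -0.26 -0.24 -0.74 0 0 0 -0.09; -0.27 -0.24 -0.73 0 0 0 -0.09; -0.26 -0.24 -0.74 0 0 0 -0.09; -0.63 0 -0.42 0 0.51 0 -0.09; -0.6 0 -0.46 0 0.51 0 -0.09",
  grip_force=15,
)

```text
time: 1.1
position: [446.0, 361.5, 300.6]
tool_rot: [0.599, 0.376, -0.376, -0.599]
wrist_force: [0.3, -0.5, -0.5]
grip_width: 50.1
```

Call:
play_rows(
  series="-0.57 0 -0.5 0 0.51 0 -0.09; -0.53 0 -0.54 0 0.51 0 -0.09; -0.49 0 -0.58 0 0.51 0 -0.09; -0.45 0 -0.61 0 0.51 0 -0.09; -0.4 0 -0.64 0 0.5 0 -0.09; -0.36 0.01 -0.67 0 0.51 0 -0.09; -0.5 0 -0.54 0 0.42 0 -0.09; -0.47 0 -0.57 0 0.42 0 -0.09",
)

```text
time: 2.1
position: [515.2, 10.8, 300.0]
tool_rot: [-0.678, -0.201, 0.202, 0.678]
wrist_force: [0.3, 0.1, -0.1]
grip_width: 50.2
```

Call:
play_rows(
  series="-0.44 0 -0.6 0 0.42 0 -0.09; -0.4 0 -0.63 0 0.41 0 -0.09; -0.37 0 -0.65 0 0.42 0 -0.09; -0.33 0 -0.67 0 0.41 0 -0.09; -0.29 0 -0.68 0 0.42 0 -0.09; -0.24 0 -0.7 0 0.41 0 -0.09; -0.21 0 -0.71 0 0.42 0 -0.09; -0.19 0.04 -0.67 0 0.31 0 -0.09",
)

```text
time: 3.1
position: [495.4, -342.4, 297.7]
tool_rot: [-0.706, -0.046, 0.046, 0.706]
wrist_force: [0.8, 0.3, -0.4]
grip_width: 50.5
```

Call:
play_rows(
  series="-0.17 0.04 -0.68 0 0.31 0 -0.09; -0.13 0.04 -0.69 0 0.31 0 -0.09; -0.11 0.04 -0.69 0 0.32 0 -0.09; 0 0 0 0 0 0 -0.09",
)

```text
time: 3.6
position: [479.4, -469.7, 289.8]
tool_rot: [0.708, -0.003, 0.001, -0.707]
wrist_force: [0.3, -0.1, 0.2]
grip_width: 50.1
```

```bash
python3 - <<'E'
from h import *
st(); c,im=grab('wrist','w1'); print(c); grab('top','top1'); grab('scene','sc1')
E
```

```text
t 3.6 [ 479.4 -469.7  289.8] yaw -0.3 down [-0.003 -0.001 -1.   ] F [ 0.3 -0.1  0.2] w 50.1
{'fx': 309.70691628693146, 'fy': 309.70691628693146, 'cx': 321.69097266072265, 'cy': 198.60285714585402, 'extrinsics': array([[ 9.99981321e-01,  4.19416322e-03,  4.44588207e-03,
         4.80193985e+02],
       [-5.30776769e-03,  9.56580965e-01,  2.91418403e-01,
        -3.88356966e+02],
       [-3.03058981e-03, -2.91436557e-01,  9.56585359e-01,
         4.60060155e+02],
       [ 0.00000000e+00,  0.00000000e+00,  0.00000000e+00,
         1.00000000e+00]])}
```

View pics/w1.png

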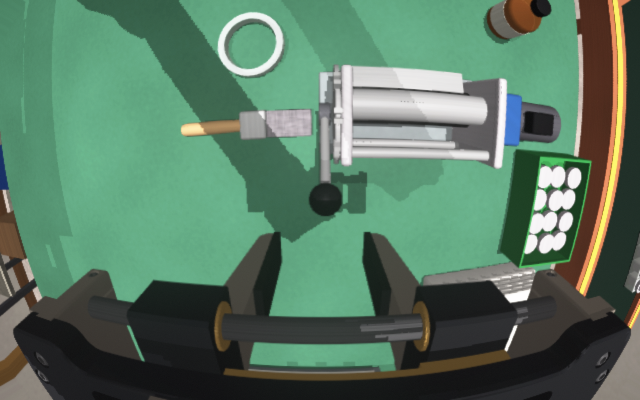

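```bash
cat >> h.py <<'E'
def wpix(c,u,v,z):
    dx,dy=u-c['cx'],v-c['cy']; q=np.hypot(dx,dy); t=q/c['fx']; s=np.sin(t)/max(q,1e-9)
    d=c['extrinsics'][:3,:3]@np.array([dx*s,-dy*s,-np.cos(t)]); o=c['extrinsics'][:3,3]; return o+d*(z-o[2])/d[2]
E
python3 - <<'E'
from h import *
st(); c=r.calibration('wrist')
im=np.load('pics/w1.npy'); m=np.zeros(im.shape[:2],np.uint8); m[175:222,300:350]=(im.max(2)<50)[175:222,300:350]
k=max(cv2.findContours(m,cv2.RETR_EXTERNAL,cv2.CHAIN_APPROX_NONE)[0],key=cv2.contourArea); (u,v),rad=cv2.minEnclosingCircle(k); print(u,v,rad,wpix(c,u,v,192).round(1))
print('base edge',wpix(c,325,72,10).round(1),'roller plates',[wpix(c,*q,0).round(1) for q in [(345,68),(462,72)]])
E
```

```text
t 3.75 [ 482.4 -465.4  290.3] yaw 0.0 down [-0.     0.001 -1.   ] F [ 0.3 -0.7  0.5] w 50.2
325.18603515625 199.093017578125 16.223012924194336 [ 485.4 -466.1  192. ]
base edge [ 486.6 -332.1   10. ] roller plates [array([ 515.9, -324.5,    0. ]), array([ 700.8, -316.9,    0. ])]
```

```bash
python3 - <<'E'
from h import *
c,im=grab('wrist','w2'); st()
m=np.zeros(im.shape[:2],np.uint8); m[165:230,290:360]=(im.max(2)<50)[165:230,290:360]
k=max(cv2.findContours(m,cv2.RETR_EXTERNAL,cv2.CHAIN_APPROX_NONE)[0],key=cv2.contourArea); (u,v),rad=cv2.minEnclosingCircle(k); print(u,v,rad,wpix(c,u,v,192).round(1))
plan([(483,-467.5,250,0,50),(483,-467.5,192.5-19,0,50,25)])
E
```

```text
t 3.8 [ 482.7 -465.1  290.6] yaw 0.1 down [ 0.     0.001 -1.   ] F [-0.3  1.3  0.4] w 50.3
321.6332092285156 203.71585083007812 15.952911376953125 [ 482.2 -470.5  192. ]
0 0.68 -0.04 -0.01 0.01 0 -0.09; 0 0.32 0 0 0 0 -0.09; 0 0.32 0 0 0 0 -0.09; 0 0.32 0 0 0 0 -0.09; 0 0.31 0 0 0 0 -0.09
```

Call:
play_rows(
  series="0 0.68 -0.06 0 0 0 -0.09; 0 0.32 0 0 0 0 -0.09; 0 0.32 0 0 0 0 -0.09; 0 0.32 0 0 0 0 -0.09; 0 0.31 0 0 0 0 -0.09; 0 0 0 0 0 0 1; 0 0 0 0 0 0 1; 0 0 0 0 0 0 1",
  grip_force=12,
)

```text
time: 4.8
position: [482.3, -470.7, 174.5]
tool_rot: [0.708, 0.0, 0.001, -0.707]
wrist_force: [2.0, -1.3, -1.2]
grip_width: 29.0
```

Call:
play_rows(
  series="0 0 0 0 0 0 1; 0 0 0 0 0 0 1; 0 0 0 0 0 0 1",
)

```text
time: 5.18
position: [482.3, -470.7, 174.5]
tool_rot: [0.708, 0.0, 0.001, -0.707]
wrist_force: [1.6, -2.3, 1.5]
grip_width: 28.9
```

```bash
python3 - <<'E'
from h import *
st()
yk=-469
th=np.linspace(-.62,0,13)[1:]
s=r.get_state()['position']
wp=[(s[0],s[1]+132*(np.sin(t)+np.sin(.62)),s[2]+132*(np.cos(t)-np.cos(.62)),0,0) for t in th]
plan(wp); print(wp[-1])
E
```

```text
t 5.17 [ 482.3 -470.7  174.5] yaw -0.0 down [ 0.001 -0.001 -1.   ] F [ 1.6 -2.3  1.5] w 28.9
0 -0.06 0.09 0.01 0 0.01 1; 0 -0.06 0.1 0 0 0 1; 0 -0.06 0.1 0 0 0 1; 0 -0.04 0.1 0 0 0 1; 0 -0.05 0.11 0 0 0 1; 0 -0.03 0.11 0 0 0 1; 0 -0.04 0.11 0 0 0 1; 0 -0.02 0.11 0 0 0 1
0 -0.02 0.11 0 0 0 1; 0 -0.02 0.11 0 0 0 1; 0 -0.01 0.11 0 0 0 1; 0 0 0.12 0 0 0 1
(np.float64(482.314802764644), np.float64(-393.96316677203856), np.float64(199.04333419333258), 0, 0)
```

Call:
play_rows(
  series="0 -0.06 0.09 0 0 0 1; 0 -0.06 0.1 0 0 0 1; 0 -0.06 0.1 0 0 0 1; 0 -0.04 0.1 0 0 0 1; 0 -0.05 0.11 0 0 0 1; 0 -0.03 0.11 0 0 0 1; 0 -0.04 0.11 0 0 0 1; 0 -0.02 0.11 0 0 0 1",
)

```text
time: 6.18
position: [482.1, -419.4, 195.1]
tool_rot: [-0.707, 0.0, 0.0, 0.707]
wrist_force: [4.6, -2.4, -6.6]
grip_width: 28.6
```

Call:
play_rows(
  series="0 -0.02 0.11 0 0 0 1; 0 -0.02 0.11 0 0 0 1; 0 -0.01 0.11 0 0 0 1; 0 0 0.12 0 0 0 1; 0 0 0 0 0 0 1; 0 0 0 0 0 0 1",
)

```text
time: 6.92
position: [482.1, -391.6, 197.6]
tool_rot: [-0.706, 0.0, 0.0, 0.708]
wrist_force: [4.9, 1.2, -7.8]
grip_width: 28.7
```

```bash
python3 - <<'E'
from h import *
c,im=grab('wrist','w3'); st(); E=c['extrinsics']
u=cv2.resize(im[60:260,240:420],None,fx=3,fy=3)[:,:,::-1]; cv2.imwrite('pics/w3c.png',u)
c,im=grab('scene','s3')
cv2.imwrite('pics/s3c.png',cv2.resize(im[240:400,100:300],None,fx=4,fy=3.75)[:,:,::-1][:600])
E
```

```text
t 6.97 [ 482.1 -391.7  197.6] yaw 0.0 down [-0.001  0.003 -1.   ] F [ 4.9  1.  -9.6] w 28.7
```

View pics/w3c.png

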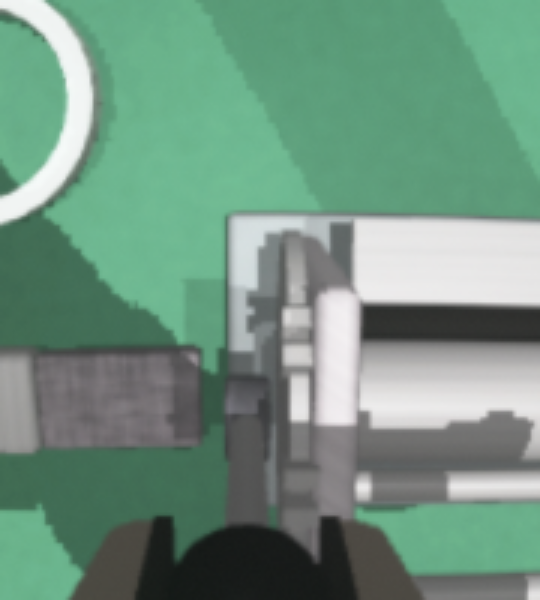

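```bash
python3 - <<'E'
from h import *
c=r.calibration('wrist'); st()
for z in (75,85,95): print('pivot',z,[wpix(c,240+247/3,60+v/3,z).round(1) for v in (375,385,395)])
for z in (0,5,10,15): print('edge',z,wpix(c,240+247/3,60+214/3,z).round(1), wpix(c,240+500/3,60+216/3,z).round(1))
t=r.calibration('top'); im=r.grab_frame('top'); np.save('pics/t3.npy',im)
cv2.imwrite('pics/t3.png',cv2.resize(im[130:310,370:520],None,fx=3.3,fy=3.3,interpolation=cv2.INTER_CUBIC)[:,:,::-1])
for z in (0,5,10,15): print('edge top',z,pix2w(t,427.1,154.3,z).round(1),pix2w(t,430.7,232.1,z).round(1))
E
```

```text
t 7.03 [ 482.1 -391.8  197.7] yaw 0.0 down [-0.001  0.003 -1.   ] F [ 4.1  1.5 -8.3] w 28.8
pivot 75 [array([ 482.4, -385.3,   75. ]), array([ 482.4, -388.7,   75. ]), array([ 482.4, -392. ,   75. ])]
pivot 85 [array([ 482.4, -382.8,   85. ]), array([ 482.4, -386. ,   85. ]), array([ 482.4, -389.3,   85. ])]
pivot 95 [array([ 482.4, -380.2,   95. ]), array([ 482.4, -383.4,   95. ]), array([ 482.4, -386.5,   95. ])]
edge 0 [ 482.4 -338.6    0. ] [ 584.7 -337.2    0. ]
edge 5 [ 482.4 -338.2    5. ] [ 583.3 -336.9    5. ]
edge 10 [ 482.4 -337.8   10. ] [ 581.9 -336.5   10. ]
edge 15 [ 482.4 -337.5   15. ] [ 580.5 -336.2   15. ]
edge top 0 [ 710.3 -338.4    0. ] [ 476.3 -337.7    0. ]
edge top 5 [ 709.3 -337.3    5. ] [ 476.2 -336.6    5. ]
edge top 10 [ 708.4 -336.2   10. ] [ 476.  -335.5   10. ]
edge top 15 [ 707.4 -335.1   15. ] [ 475.8 -334.3   15. ]
```

View pics/s3c.png

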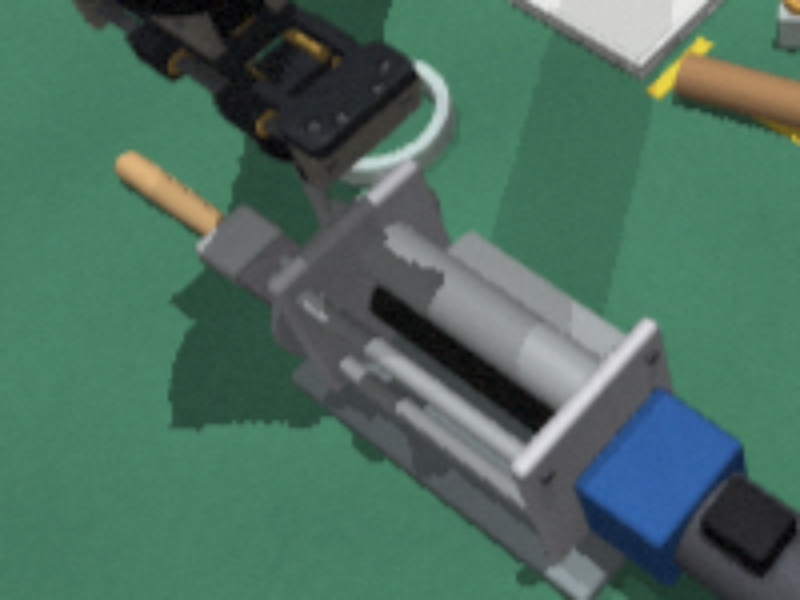

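```bash
python3 - <<'E'
from h import *
th=np.concatenate([np.linspace(.03,-.54,10),np.linspace(-.56,-.60,3)])
plan([(482.1,-397.5+132*np.sin(t),64.6+132*np.cos(t),0,0) for t in th])
E
```

```text
0 0.02 -0.03 -0.02 0 -0.01 1; 0 0 -0.14 0 0 0 1; 0 0.01 -0.14 0 0 0 1; 0 0.02 -0.14 0 0 0 1; 0 0.02 -0.13 0 0 0 1; 0 0.04 -0.14 0 0 0 1; 0 0.04 -0.13 0 0 0 1; 0 0.05 -0.13 0 0 0 1
0 0.06 -0.13 0 0 0 1; 0 0.07 -0.12 0 0 0 1; 0 0.02 -0.03 0 0 0 1; 0 0.03 -0.04 0 0 0 1; 0 0.02 -0.04 0 0 0 1
```

Call:
play_rows(
  series="0 0.02 -0.03 0 0 0 1; 0 0 -0.14 0 0 0 1; 0 0.01 -0.14 0 0 0 1; 0 0.02 -0.14 0 0 0 1; 0 0.02 -0.13 0 0 0 1; 0 0.04 -0.14 0 0 0 1; 0 0.04 -0.13 0 0 0 1; 0 0.05 -0.13 0 0 0 1",
)

```text
time: 8.07
position: [482.2, -451.9, 186.0]
tool_rot: [-0.706, 0.0, -0.0, 0.708]
wrist_force: [4.0, 3.6, -4.0]
grip_width: 28.9
```

Call:
play_rows(
  series="0 0.06 -0.13 0 0 0 1; 0 0.07 -0.12 0 0 0 1; 0 0 0 0 0 0 1; 0 0 0 0 0 0 1",
)

```text
time: 8.57
position: [482.2, -467.8, 177.9]
tool_rot: [0.707, -0.0, 0.0, -0.707]
wrist_force: [5.2, 1.0, -6.7]
grip_width: 28.8
```

Call:
play_rows(
  series="0 0.02 -0.03 0 0 0 1; 0 0.02 -0.03 0 0 0 1; 0 0 0 0 0 0 1",
)

```text
time: 8.95
position: [482.2, -470.8, 176.0]
tool_rot: [-0.707, 0.0, -0.0, 0.707]
wrist_force: [3.4, 3.1, -3.0]
grip_width: 28.9
```

Call:
play_rows(
  series="0 0.02 -0.03 0 0 0 1; 0 0.01 -0.02 0 0 0 1; 0 0 0 0 0 0 1",
)

```text
time: 9.32
position: [482.2, -473.6, 174.1]
tool_rot: [-0.707, 0.0, -0.0, 0.708]
wrist_force: [4.3, 4.0, -2.9]
grip_width: 29.1
```

Call:
play_rows(
  series="0 0.01 -0.02 0 0 0 1; 0 0.01 -0.02 0 0 0 1; 0 0 0 0 0 0 1",
)

```text
time: 9.7
position: [482.2, -474.9, 173.2]
tool_rot: [-0.706, 0.0, -0.0, 0.708]
wrist_force: [3.5, 5.4, 1.1]
grip_width: 29.0
```

Call:
play_rows(
  series="0 0.01 -0.02 0 0 0 1; 0 0.01 -0.02 0 0 0 1; 0 0 0 0 0 0 1",
)

```text
time: 10.07
position: [482.3, -475.5, 172.9]
tool_rot: [-0.704, -0.0, 0.0, 0.71]
wrist_force: [0.0, 13.3, 7.9]
grip_width: 28.7
```

Call:
play_rows(
  series="0 0.01 -0.02 0 0 0 1; 0 0.01 -0.02 0 0 0 1; 0 0 0 0 0 0 1",
)

```text
time: 10.45
position: [482.3, -477.1, 172.0]
tool_rot: [-0.704, -0.0, 0.001, 0.71]
wrist_force: [-0.8, 15.8, 11.4]
grip_width: 29.0
```

```bash
python3 - <<'E'
from h import *
th=np.linspace(-.60,0,11)
plan([(482.2,-399.6+132*np.sin(t),196.8-132+132*np.cos(t),0,0) for t in th])
E
```

```text
0 -0.03 0.05 -0.07 0.01 0 1; 0 -0.07 0.11 0 0 0 1; 0 -0.06 0.12 0 0 0 1; 0 -0.06 0.11 0 0 0 1; 0 -0.05 0.13 0 0 0 1; 0 -0.04 0.12 0 0 0 1; 0 -0.04 0.13 0 0 0 1; 0 -0.03 0.13 0 0 0 1
0 -0.02 0.13 0 0 0 1; 0 -0.01 0.13 0 0 0 1; 0 0 0.13 0 0 0 1
```

Call:
play_rows(
  series="0 -0.03 0.05 0 0 0 1; 0 -0.07 0.11 0 0 0 1; 0 -0.06 0.12 0 0 0 1; 0 -0.06 0.11 0 0 0 1; 0 -0.05 0.13 0 0 0 1; 0 -0.04 0.12 0 0 0 1; 0 -0.04 0.13 0 0 0 1; 0 -0.03 0.13 0 0 0 1",
)

```text
time: 11.45
position: [482.1, -429.8, 194.2]
tool_rot: [0.709, -0.0, 0.001, -0.705]
wrist_force: [5.8, -2.6, -3.5]
grip_width: 28.6
```

Call:
play_rows(
  series="0 -0.02 0.13 0 0 0 1; 0 -0.01 0.13 0 0 0 1; 0 0 0.13 0 0 0 1; 0 0 0 0 0 0 1; 0 0 0 0 0 0 1",
)

```text
time: 12.08
position: [482.2, -406.8, 197.4]
tool_rot: [0.709, 0.0, 0.002, -0.705]
wrist_force: [2.6, -2.3, 6.7]
grip_width: 29.2
```

```bash
python3 - <<'E'
from h import *
st(); plan([(482.2,-399.6,196.8,0,0)])
E
```

```text
t 12.07 [ 482.2 -406.8  197.4] yaw -0.1 down [ 0.003 -0.005 -1.   ] F [ 2.6 -2.3  6.7] w 29.2
0 0.01 0.12 0.03 -0.02 0.02 1
```

Call:
play_rows(
  series="0 0.01 0.12 0.03 -0.02 0.02 1; 0 0 0 0 0 0 1; 0 0 0 0 0 0 1",
)

```text
time: 12.45
position: [482.2, -399.6, 197.4]
tool_rot: [0.707, 0.0, -0.0, -0.707]
wrist_force: [0.7, -0.5, 10.4]
grip_width: 29.3
```

Call:
play_rows(
  series="0 0 0 0 0 0 -0.09; 0 0 0 0 0 0 -0.09; 0 0 0 0 0 0 -0.09; 0 -0.6 0 0 0 0 -0.3; 0 -0.8 0 0 0 0 -0.3; 0 -0.1 0.8 0 0 0 -0.3; 0 0 0.8 0 0 0 -0.3; 0 0 0.8 0 0 0 -0.3",
)

```text
time: 13.45
position: [481.4, -251.2, 285.2]
tool_rot: [-0.706, 0.0, 0.002, 0.709]
wrist_force: [0.3, 0.3, 0.7]
grip_width: 59.4
```

Call:
play_rows(
  series="0 0 0.8 0 0 0 -0.3; 0 0 0.8 0 0 0 -0.3; 0 0 0 0 0 0 -0.3; 0 0 0 0 0 0 -0.3",
)

```text
time: 13.95
position: [481.5, -157.4, 285.8]
tool_rot: [-0.706, 0.0, 0.002, 0.708]
wrist_force: [0.6, -0.6, -0.9]
grip_width: 59.7
```

```bash
python3 - <<'E'
from h import *
st(); cw,iw=grab('wrist','w5'); c,im=grab('top','t5')
m=np.zeros(im.shape[:2],np.uint8); m[200:250,450:510]=(im.max(2)<45)[200:250,450:510]
for k in cv2.findContours(m,cv2.RETR_EXTERNAL,cv2.CHAIN_APPROX_NONE)[0]:
    if cv2.contourArea(k)>30: (u,v),rad=cv2.minEnclosingCircle(k); print(u,v,rad,pix2w(c,u,v,217).round(1))
cv2.imwrite('pics/t5c.png',np.hstack([cv2.resize(im[140:260,400:520],(480,480)),cv2.resize(iw[:,160:480],(320,480))])[:,:,::-1])
jars(im,c)
E
```

```text
t 13.95 [ 481.5 -157.4  285.8] yaw 0.1 down [-0.003  0.004 -1.   ] F [ 0.6 -0.6 -0.9] w 59.7
468.5 227.5 9.823541641235352 [ 478.  -386.2  217. ]
jar? [339.2 276.4] size 58.0 23.0 yaw 88.5
jar? [450.2 221.4] size 42.0 45.0 yaw 58.2
jar? [437.  329.5] size 20.0 153.0 yaw 88.5
jar? [559.8 -51.5] size 42.0 42.0 yaw 32.3
jar? [578.2  56.6] size 42.0 43.0 yaw 67.1
jar? [633.5  -2.3] size 43.0 43.0 yaw 48.2
```

View pics/t5c.png

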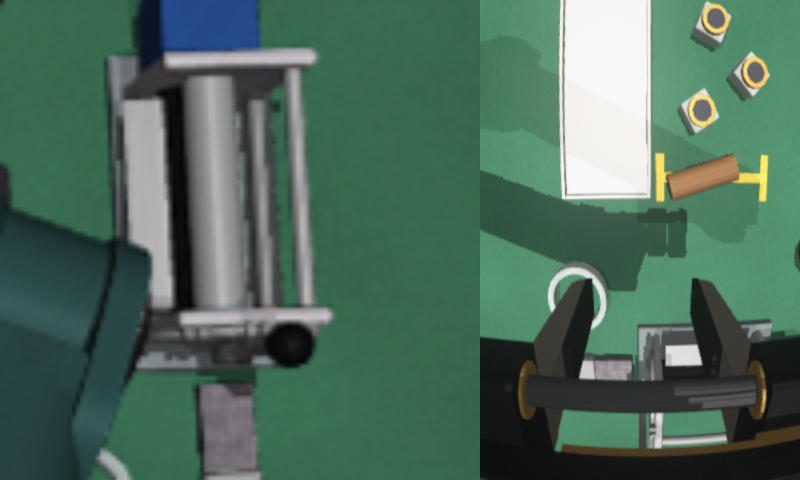

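```bash
cat >> h.py <<'E'
def pp(x,y,yaw,px,py,zp=9,zl=14.5,pyaw=0,up=115,w=62,open2=60):
    P=(x,y); Q=(px,py)
    return [(*P,up,yaw,w),(*P,up,yaw,w),(*P,zp,yaw,w,30),(*P,zp,yaw,w)]+[(*P,zp,yaw,0)]*4+[(*P,up,yaw,0,40),(*Q,up,pyaw,0,45),(*Q,up,pyaw,0),(*Q,zl,pyaw,0,25)]+[(*Q,zl,pyaw,0)]*2+[(*Q,zl,pyaw,open2)]*3+[(*Q,up,pyaw,open2,40)]
E
python3 - <<'E'
from h import *
plan(pp(559.8,-51.5,32.3,428,-106))
E
```

```text
0.26 0.57 0.35 -0.01 -0.81 0 -0.35; 0.3 0.57 0.32 -0.01 -0.81 0 -0.35; 0.34 0.57 0.29 0 -0.81 0 -0.35; 0.37 0.57 0.25 -0.01 -0.8 -0.01 -0.35; 0.39 0.57 0.21 0 -0.81 0 -0.35; 0 0 0 0 0 0 -0.35; 0 0.44 0 0 0 0 -0.35; 0 0.44 0 0 0 0 -0.35
0 0.44 0 0 0 0 -0.35; 0 0.44 0 0 0 0 -0.35; 0 0 0 0 0 0 -0.35; 0 0 0 0 0 0 1; 0 0 0 0 0 0 1; 0 0 0 0 0 0 1; 0 0 0 0 0 0 1; 0 -0.59 0 0 0 0 1
0 -0.59 0 0 0 0 1; 0 -0.58 0 0 0 0 1; -0.47 0 0.08 0 0.81 0 1; -0.47 0 0.03 0 0.81 0 1; -0.48 0 -0.03 0 0.81 0 1; -0.47 0 -0.08 0 0.8 0 1; -0.46 0 -0.13 0 0.81 -0.01 1; 0 0 0 0 0 0 1
0 0.33 0 0 0 0 1; 0 0.34 0 0 0 0 1; 0 0.33 0 0 0 0 1; 0 0.34 0 0 0 0 1; 0 0.33 0 0 0 0 1; 0 0 0 0 0 0 1; 0 0 0 0 0 0 1; 0 0 0 0 0 0 -0.3
0 0 0 0 0 0 -0.3; 0 0 0 0 0 0 -0.3; 0 -0.56 0 0 0 0 -0.3; 0 -0.56 0 0 0 0 -0.3; 0 -0.55 0 0 0 0 -0.3
```

Call:
play_rows(
  series="0.26 0.57 0.35 0 -0.81 0 -0.35; 0.3 0.57 0.32 0 -0.81 0 -0.35; 0.34 0.57 0.29 0 -0.81 0 -0.35; 0.37 0.57 0.25 0 -0.8 0 -0.35; 0.39 0.57 0.21 0 -0.81 0 -0.35; 0 0 0 0 0 0 -0.35; 0 0.44 0 0 0 0 -0.35; 0 0.44 0 0 0 0 -0.35",
  grip_force=15,
)

```text
time: 15.05
position: [560.4, -51.5, 63.2]
tool_rot: [-0.678, -0.196, 0.196, 0.68]
wrist_force: [0.1, 0.4, -0.4]
grip_width: 62.2
```

Call:
play_rows(
  series="0 0.44 0 0 0 0 -0.35; 0 0.44 0 0 0 0 -0.35; 0 0 0 0 0 0 -0.35; 0 0 0 0 0 0 1; 0 0 0 0 0 0 1; 0 0 0 0 0 0 1; 0 0 0 0 0 0 1",
)

```text
time: 15.92
position: [560.2, -49.0, 10.7]
tool_rot: [-0.677, -0.198, 0.197, 0.68]
wrist_force: [-1.3, -1.3, 6.5]
grip_width: 39.9
```

```bash
python3 - <<'E'
from h import *
st()
p=pp(559.8,-51.5,32.3,428,-106); plan(p[8:])
E
```

```text
t 15.93 [560.2 -49.   10.7] yaw 32.4 down [-0.001  0.004 -1.   ] F [-1.3 -1.3  6.5] w 39.9
-0.01 -0.58 -0.01 -0.01 0.01 0 1; -0.01 -0.58 -0.01 -0.01 0 0 1; -0.01 -0.58 -0.01 -0.01 0.01 0.01 1; -0.47 0 0.08 0 0.81 0 1; -0.47 0 0.03 0 0.81 0 1; -0.47 0 -0.03 0 0.8 0 1; -0.47 0 -0.08 0 0.81 0 1; -0.46 0 -0.12 0 0.8 0 1
0 0 0 0 0 0 1; 0 0.34 0 0 0 0 1; 0 0.33 0 0 0 0 1; 0 0.34 0 0 0 0 1; 0 0.33 0 0 0 0 1; 0 0.34 0 0 0 0 1; 0 0 0 0 0 0 1; 0 0 0 0 0 0 1
0 0 0 0 0 0 -0.3; 0 0 0 0 0 0 -0.3; 0 0 0 0 0 0 -0.3; 0 -0.56 0 0 0 0 -0.3; 0 -0.56 0 0 0 0 -0.3; 0 -0.56 0 0 0 0 -0.3
```

Call:
play_rows(
  series="0 -0.58 0 0 0 0 1; 0 -0.58 0 0 0 0 1; 0 -0.58 0 0 0 0 1; -0.47 0 0.08 0 0.81 0 1; -0.47 0 0.03 0 0.81 0 1; -0.47 0 -0.03 0 0.8 0 1; -0.47 0 -0.08 0 0.81 0 1; -0.46 0 -0.12 0 0.8 0 1",
)

```text
time: 16.92
position: [427.5, -103.6, 114.3]
tool_rot: [-0.705, 0.001, 0.001, 0.709]
wrist_force: [-0.5, -0.3, -0.2]
grip_width: 39.8
```

Call:
play_rows(
  series="0 0 0 0 0 0 1; 0 0.33 0 0 0 0 1; 0 0.33 0 0 0 0 1; 0 0.33 0 0 0 0 1; 0 0.33 0 0 0 0 1; 0 0.33 0 0 0 0 1; 0 0 0 0 0 0 1; 0 0 0 0 0 0 1",
)

```text
time: 17.92
position: [428.8, -102.8, 15.2]
tool_rot: [-0.706, -0.001, 0.002, 0.709]
wrist_force: [0.2, 0.0, -0.7]
grip_width: 39.8
```

```bash
python3 - <<'E'
from h import *
st()
E
```

```text
t 17.93 [ 428.8 -102.8   15.2] yaw 0.3 down [-0.002  0.004 -1.   ] F [ 0.2  0.  -0.7] w 39.8
```

Call:
play_rows(
  series="0 0.01 0 0 0 0 1; 0 0 0 0 0 0 -0.3; 0 0 0 0 0 0 -0.3; 0 0 0 0 0 0 -0.3; 0 -0.56 0 0 0 0 -0.3; 0 -0.56 0 0 0 0 -0.3; 0 -0.56 0 0 0 0 -0.3; 0 0 0 0 0 0 -0.3",
)

```text
time: 18.92
position: [430.0, -103.4, 117.0]
tool_rot: [-0.705, -0.002, 0.001, 0.709]
wrist_force: [-0.3, 0.3, -0.4]
grip_width: 59.7
```

```bash
python3 - <<'E'
from h import *
st(); c,im=grab('top','t6'); jars(im,c)
plan(pp(633.5,-2.3,48.2,428,-46,zl=15.5))
E
```

```text
t 18.93 [ 430.  -103.4  117. ] yaw 0.2 down [ 0.002  0.005 -1.   ] F [-0.3  0.3 -0.4] w 59.7
jar? [339.2 276.4] size 58.0 23.0 yaw 88.5
jar? [450.  221.8] size 42.0 45.0 yaw 55.4
jar? [437.  329.5] size 20.0 153.0 yaw 88.5
jar? [578.2  56.6] size 42.0 43.0 yaw 67.1
jar? [633.6  -2.2] size 43.0 43.0 yaw 48.2
0.49 0 0.24 0 -0.86 0 -0.35; 0.51 0 0.18 -0.01 -0.86 0 -0.35; 0.53 0 0.11 0 -0.85 0 -0.35; 0.54 0 0.05 -0.01 -0.86 0 -0.35; 0.54 0.01 -0.01 0 -0.85 0 -0.35; 0.54 0 -0.08 -0.01 -0.86 0.01 -0.35; 0.53 0.01 -0.14 0 -0.85 0 -0.35; 0 0 0 0 0 0 -0.35
0 0.44 0 0 0 0 -0.35; 0 0.44 0 0 0 0 -0.35; 0 0.44 0 0 0 0 -0.35; -0.01 0.44 0 0 0 0 -0.35; 0 0 0 0 0 0 -0.35; 0 0 0 0 0 0 1; 0 0 0 0 0 0 1; 0 0 0 0 0 0 1
0 0 0 0 0 0 1; 0 -0.59 0 0 0 0 1; 0 -0.59 0 0 0 0 1; 0.01 -0.58 0 0 0 0 1; -0.4 0 0.29 0 0.86 0 1; -0.44 0 0.24 0 0.86 0 1; -0.46 0 0.19 0 0.86 0 1; -0.48 0 0.14 0 0.86 0 1
-0.5 0 0.07 0 0.86 0 1; -0.5 0 0.02 0 0.86 0 1; -0.5 0 -0.05 0 0.86 0 1; 0 0 0 0 0 0 1; 0 0.41 0 0 0 0 1; 0 0.42 0 0 0 0 1; 0 0.41 0 0 0 0 1; 0 0.42 0 0 0 0 1
0 0 0 0 0 0 1; 0 0 0 0 0 0 1; 0 0 0 0 0 0 -0.3; 0 0 0 0 0 0 -0.3; 0 0 0 0 0 0 -0.3; 0 -0.55 0 0 0 0 -0.3; 0 -0.56 0 0 0 0 -0.3; 0 -0.55 0 0 0 0 -0.3
```

Call:
play_rows(
  series="0.49 0 0.24 0 -0.86 0 -0.35; 0.51 0 0.18 0 -0.86 0 -0.35; 0.53 0 0.11 0 -0.85 0 -0.35; 0.54 0 0.05 0 -0.86 0 -0.35; 0.54 0.01 -0.01 0 -0.85 0 -0.35; 0.54 0 -0.08 0 -0.86 0 -0.35; 0.53 0.01 -0.14 0 -0.85 0 -0.35; 0 0 0 0 0 0 -0.35",
)

```text
time: 19.98
position: [633.5, -0.8, 111.5]
tool_rot: [-0.643, -0.288, 0.29, 0.648]
wrist_force: [-0.6, 0.8, 0.4]
grip_width: 61.7
```

Call:
play_rows(
  series="0 0.44 0 0 0 0 -0.35; 0 0.44 0 0 0 0 -0.35; 0 0.44 0 0 0 0 -0.35; 0 0.42 0 0 0 0 -0.35; 0 0 0 0 0 0 -0.35; 0 0 0 0 0 0 1; 0 0 0 0 0 0 1; 0 0 0 0 0 0 1",
)

```text
time: 20.98
position: [633.4, -2.0, 10.5]
tool_rot: [-0.644, -0.289, 0.288, 0.647]
wrist_force: [0.3, -0.2, 2.8]
grip_width: 39.8
```

Call:
play_rows(
  series="0 0 0 0 0 0 1; 0 -0.59 0 0 0 0 1; 0 -0.59 0 0 0 0 1; 0 -0.57 0 0 0 0 1; -0.4 0 0.29 0 0.86 0 1; -0.44 0 0.24 0 0.86 0 1; -0.46 0 0.19 0 0.86 0 1; -0.48 0 0.14 0 0.86 0 1",
)

```text
time: 21.98
position: [515.0, -27.3, 114.7]
tool_rot: [-0.694, -0.124, 0.126, 0.698]
wrist_force: [0.7, 0.3, -0.5]
grip_width: 40.0
```

Call:
play_rows(
  series="-0.5 0 0.07 0 0.86 0 1; -0.5 0 0.02 0 0.86 0 1; -0.5 0 -0.05 0 0.86 0 1; 0 0 0 0 0 0 1; 0 0.41 0 0 0 0 1; 0 0.42 0 0 0 0 1; 0 0.41 0 0 0 0 1; 0 0.42 0 0 0 0 1",
)

```text
time: 22.98
position: [428.7, -45.6, 14.4]
tool_rot: [-0.706, -0.0, 0.001, 0.709]
wrist_force: [-6.9, 1.8, 22.8]
grip_width: 40.2
```

Call:
play_rows(
  series="0 0 0 0 0 0 1; 0 0 0 0 0 0 1",
)

```text
time: 23.22
position: [427.9, -46.1, 15.5]
tool_rot: [-0.706, 0.001, 0.001, 0.709]
wrist_force: [0.5, 0.3, -1.0]
grip_width: 39.7
```

```bash
python3 - <<'E'
from h import *
st()
E
```

```text
t 23.23 [427.9 -46.1  15.5] yaw 0.0 down [-0.002  0.004 -1.   ] F [ 0.5  0.3 -1. ] w 39.7
```

Use zl=16.5 next.

Call:
play_rows(
  series="0 0 0 0 0 0 -0.3; 0 0 0 0 0 0 -0.3; 0 0 0 0 0 0 -0.3; 0 -0.55 0 0 0 0 -0.3; 0 -0.56 0 0 0 0 -0.3; 0 -0.55 0 0 0 0 -0.3; 0 0 0 0 0 0 -0.3",
)

```text
time: 24.1
position: [429.3, -46.1, 116.7]
tool_rot: [-0.705, -0.001, -0.001, 0.709]
wrist_force: [0.0, 0.6, 0.4]
grip_width: 60.1
```

```bash
python3 - <<'E'
from h import *
st(); c,im=grab('top','t7'); jars(im,c)
plan(pp(578.2,56.6,-22.9,428,14,zl=16.3,zp=10))
E
```

```text
t 24.1 [429.3 -46.1 116.7] yaw -0.0 down [ 0.002  0.006 -1.   ] F [0.  0.6 0.4] w 60.1
jar? [339.2 276.4] size 58.0 23.0 yaw 88.5
jar? [450.  221.8] size 42.0 45.0 yaw 55.4
jar? [437.  329.5] size 20.0 153.0 yaw 88.5
jar? [578.5  56.6] size 43.0 43.0 yaw 65.7
0.62 0 0.43 -0.01 0.72 0 -0.35; 0.58 0 0.49 -0.01 0.71 0 -0.35; 0.53 0.01 0.54 -0.01 0.72 0 -0.35; 0.47 0 0.59 -0.01 0.71 -0.01 -0.35; 0 0 0 0 0 0 -0.35; 0 0.44 0 0 0 0 -0.35; 0 0.44 0 0 0 0 -0.35; 0 0.44 0 0 0 0 -0.35
0 0.43 0 0 0 0 -0.35; 0 0 0 0 0 0 -0.35; 0 0 0 0 0 0 1; 0 0 0 0 0 0 1; 0 0 0 0 0 0 1; 0 0 0 0 0 0 1; 0 -0.58 0 0 0 0 1; 0 -0.58 0 0 0 0 1
0 -0.59 0 0 0 0 1; -0.51 0 -0.41 0 -0.71 0 1; -0.54 0 -0.35 0 -0.72 0 1; -0.58 0 -0.3 0 -0.71 0 1; -0.6 0 -0.24 0 -0.72 0 1; 0 0 0 0 0 0 1; 0 0.41 0 0 0 0 1; 0 0.41 0 0 0 0 1
0 0.41 0 0 0 0 1; 0 0.42 0 0 0 0 1; 0 0 0 0 0 0 1; 0 0 0 0 0 0 1; 0 0 0 0 0 0 -0.3; 0 0 0 0 0 0 -0.3; 0 0 0 0 0 0 -0.3; 0 -0.55 0 0 0 0 -0.3
0 -0.55 0 0 0 0 -0.3; 0 -0.55 0 0 0 0 -0.3
```

Call:
play_rows(
  series="0.62 0 0.43 0 0.72 0 -0.35; 0.58 0 0.49 0 0.71 0 -0.35; 0.53 0.01 0.54 0 0.72 0 -0.35; 0.47 0 0.59 0 0.71 0 -0.35; 0 0 0 0 0 0 -0.35; 0 0.44 0 0 0 0 -0.35; 0 0.44 0 0 0 0 -0.35; 0 0.44 0 0 0 0 -0.35",
)

```text
time: 25.15
position: [575.5, 55.3, 33.0]
tool_rot: [-0.692, 0.143, -0.139, 0.694]
wrist_force: [-0.2, -0.2, 0.0]
grip_width: 61.7
```

Call:
play_rows(
  series="0 0.43 0 0 0 0 -0.35; 0 0 0 0 0 0 -0.35; 0 0 0 0 0 0 1; 0 0 0 0 0 0 1; 0 0 0 0 0 0 1; 0 0 0 0 0 0 1; 0 -0.58 0 0 0 0 1; 0 -0.58 0 0 0 0 1",
)

```text
time: 26.15
position: [576.9, 56.2, 79.3]
tool_rot: [-0.692, 0.142, -0.139, 0.694]
wrist_force: [-0.2, 0.3, -0.0]
grip_width: 39.9
```

Call:
play_rows(
  series="0 -0.59 0 0 0 0 1; -0.51 0 -0.41 0 -0.71 0 1; -0.54 0 -0.35 0 -0.72 0 1; -0.58 0 -0.3 0 -0.71 0 1; -0.6 0 -0.24 0 -0.72 0 1; 0 0 0 0 0 0 1; 0 0.41 0 0 0 0 1; 0 0.41 0 0 0 0 1",
)

```text
time: 27.15
position: [429.1, 14.2, 65.1]
tool_rot: [-0.705, 0.0, -0.0, 0.709]
wrist_force: [0.3, -0.0, -1.3]
grip_width: 39.9
```

Call:
play_rows(
  series="0 0.41 0 0 0 0 1; 0 0.2 0 0 0 0 1; 0 0.2 0 0 0 0 1; 0 0 0 0 0 0 1; 0 0 0 0 0 0 1",
)

```text
time: 27.78
position: [427.8, 13.7, 17.1]
tool_rot: [-0.706, 0.001, 0.0, 0.709]
wrist_force: [-0.3, 0.8, 0.5]
grip_width: 40.0
```

Call:
play_rows(
  series="0 0 0 0 0 0 -0.3; 0 0 0 0 0 0 -0.3; 0 0 0 0 0 0 -0.3; 0 -0.55 0 0 0 0 -0.3; 0 -0.55 0 0 0 0 -0.3; 0 -0.55 0 0 0 0 -0.3; 0 0 0 0 0 0 -0.3",
)

```text
time: 28.65
position: [429.2, 13.9, 117.4]
tool_rot: [-0.705, -0.001, -0.001, 0.709]
wrist_force: [0.3, 0.1, -0.4]
grip_width: 59.8
```

```bash
python3 - <<'E'
from h import *
st(); c,im=grab('top','t8'); jars(im,c)
k=rects(im,c,roi=(225,265,222,262)); print([(a,b.round(1).tolist()) for a,b in k])
cv2.imwrite('pics/t8c.png',cv2.resize(im[160:290,215:385],None,fx=4,fy=4,interpolation=cv2.INTER_CUBIC)[:,:,::-1])
plan(pp(450,220.5,56,428,74,zl=18.5,zp=11.5))
E
```

```text
t 28.65 [429.2  13.9 117.4] yaw -0.0 down [ 0.002  0.006 -1.   ] F [ 0.3  0.1 -0.4] w 59.8
jar? [339.2 276.4] size 58.0 23.0 yaw 88.5
jar? [450.2 221.4] size 42.0 45.0 yaw 58.2
jar? [437.  329.5] size 20.0 153.0 yaw 88.5
[(201.0, [[230.3000030517578, 248.1999969482422], [237.89999389648438, 235.5], [251.10000610351562, 243.5], [243.5, 256.1000061035156]])]
0.05 0 0.43 0 -0.87 0 -0.35; 0.1 0.01 0.42 -0.01 -0.88 0 -0.35; 0.15 0 0.41 0 -0.87 0 -0.35; 0.2 0.01 0.39 -0.01 -0.88 0 -0.35; 0.24 0 0.36 0 -0.87 0 -0.35; 0.28 0 0.33 0 -0.88 0.01 -0.35; 0.32 0.01 0.29 -0.01 -0.87 0 -0.35; 0.35 0 0.24 0 -0.88 0.01 -0.35
0 0 0 0 0 0 -0.35; 0 0.43 0 0 0 0 -0.35; 0 0.43 0 0 0 0 -0.35; 0 0.43 0 0 0 0 -0.35; 0 0.44 0 0 0 0 -0.35; 0 0 0 0 0 0 -0.35; 0 0 0 0 0 0 1; 0 0 0 0 0 0 1
0 0 0 0 0 0 1; 0 0 0 0 0 0 1; 0 -0.58 0 0 0 0 1; 0 -0.57 0 0 0 0 1; 0 -0.58 0 0 0 0 1; -0.28 0 -0.13 0 0.88 0 1; -0.26 0 -0.17 0 0.87 0 1; -0.24 0 -0.2 0 0.88 0 1
-0.21 0 -0.22 0 0.87 0 1; -0.18 0 -0.25 0 0.88 0 1; -0.15 0 -0.27 0 0.87 0 1; -0.12 0 -0.28 0 0.88 0 1; -0.09 0 -0.3 0 0.87 -0.01 1; 0 0 0 0 0 0 1; 0 0.4 0 0 0 0 1; 0 0.4 0 0 0 0 1
0 0.41 0 0 0 0 1; 0 0.4 0 0 0 0 1; 0 0 0 0 0 0 1; 0 0 0 0 0 0 1; 0 0 0 0 0 0 -0.3; 0 0 0 0 0 0 -0.3; 0 0 0 0 0 0 -0.3; 0 -0.54 0 0 0 0 -0.3
0 -0.53 0 0 0 0 -0.3; 0 -0.54 0 0 0 0 -0.3
```

View pics/t8c.png

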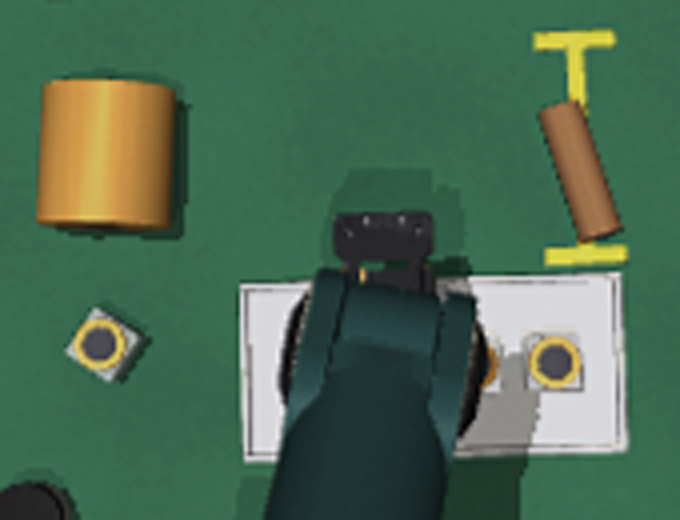

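```bash
python3 - <<'E'
from h import *
plan(pp(449.5,219.5,54,428,74,zl=18.5,zp=11.5))
E
```

```text
0.04 0 0.43 0 -0.84 0 -0.35; 0.1 0.01 0.42 -0.01 -0.84 0 -0.35; 0.14 0 0.41 0 -0.84 0 -0.35; 0.19 0.01 0.39 -0.01 -0.85 0 -0.35; 0.23 0 0.36 0 -0.84 0 -0.35; 0.28 0 0.33 0 -0.85 0.01 -0.35; 0.31 0.01 0.29 -0.01 -0.84 0 -0.35; 0.34 0 0.26 -0.01 -0.85 0.01 -0.35
0 0 0 0 0 0 -0.35; 0 0.43 0 0 0 0 -0.35; 0 0.43 0 0 0 0 -0.35; 0 0.43 0 0 0 0 -0.35; 0 0.44 0 0 0 0 -0.35; 0 0 0 0 0 0 -0.35; 0 0 0 0 0 0 1; 0 0 0 0 0 0 1
0 0 0 0 0 0 1; 0 0 0 0 0 0 1; 0 -0.58 0 0 0 0 1; 0 -0.57 0 0 0 0 1; 0 -0.58 0 0 0 0 1; -0.27 0 -0.14 0 0.84 0 1; -0.25 0 -0.17 0 0.84 0 1; -0.23 0 -0.2 0 0.85 0 1
-0.21 0 -0.23 0 0.84 0 1; -0.18 0 -0.25 0 0.85 0 1; -0.14 0 -0.27 0 0.84 0 1; -0.11 0 -0.28 0 0.85 0 1; -0.08 0.01 -0.3 0.01 0.84 0 1; 0 0 0 0 0 0 1; 0 0.4 0 0 0 0 1; 0 0.4 0 0 0 0 1
0 0.4 0 0 0 0 1; 0 0.4 0 0 0 0 1; 0 0 0 0 0 0 1; 0 0 0 0 0 0 1; 0 0 0 0 0 0 -0.3; 0 0 0 0 0 0 -0.3; 0 0 0 0 0 0 -0.3; 0 -0.53 0 0 0 0 -0.3
0 -0.54 0 0 0 0 -0.3; 0 -0.53 0 0 0 0 -0.3
```

Call:
play_rows(
  series="0.04 0 0.43 0 -0.84 0 -0.35; 0.1 0.01 0.42 0 -0.84 0 -0.35; 0.14 0 0.41 0 -0.84 0 -0.35; 0.19 0.01 0.39 0 -0.85 0 -0.35; 0.23 0 0.36 0 -0.84 0 -0.35; 0.28 0 0.33 0 -0.85 0 -0.35; 0.31 0.01 0.29 0 -0.84 0 -0.35; 0.34 0 0.26 0 -0.85 0 -0.35",
)

```text
time: 29.7
position: [448.0, 219.2, 113.0]
tool_rot: [-0.628, -0.321, 0.323, 0.631]
wrist_force: [-0.1, 0.3, -1.1]
grip_width: 62.0
```

Call:
play_rows(
  series="0 0 0 0 0 0 -0.35; 0 0.43 0 0 0 0 -0.35; 0 0.43 0 0 0 0 -0.35; 0 0.43 0 0 0 0 -0.35; 0 0.44 0 0 0 0 -0.35; 0 0 0 0 0 0 -0.35; 0 0 0 0 0 0 1; 0 0 0 0 0 0 1",
)

```text
time: 30.7
position: [449.3, 219.3, 11.8]
tool_rot: [-0.628, -0.321, 0.32, 0.632]
wrist_force: [1.2, 0.3, 0.0]
grip_width: 44.4
```

Call:
play_rows(
  series="0 0 0 0 0 0 1; 0 0 0 0 0 0 1; 0 -0.58 0 0 0 0 1; 0 -0.57 0 0 0 0 1; 0 -0.58 0 0 0 0 1; -0.27 0 -0.14 0 0.84 0 1; -0.25 0 -0.17 0 0.84 0 1; -0.23 0 -0.2 0 0.85 0 1",
)

```text
time: 31.7
position: [440.4, 164.4, 114.6]
tool_rot: [-0.675, -0.203, 0.204, 0.679]
wrist_force: [-0.7, -1.2, -1.6]
grip_width: 39.8
```

Call:
play_rows(
  series="-0.21 0 -0.23 0 0.84 0 1; -0.18 0 -0.25 0 0.85 0 1; -0.14 0 -0.27 0 0.84 0 1; -0.11 0 -0.28 0 0.85 0 1; -0.08 0.01 -0.3 0 0.84 0 1; 0 0 0 0 0 0 1; 0 0.4 0 0 0 0 1; 0 0.4 0 0 0 0 1",
)

```text
time: 32.7
position: [428.0, 75.2, 65.2]
tool_rot: [-0.705, -0.001, 0.002, 0.709]
wrist_force: [0.3, -0.0, -1.3]
grip_width: 40.1
```

Call:
play_rows(
  series="0 0.4 0 0 0 0 1; 0 0.2 0 0 0 0 1; 0 0.2 0 0 0 0 1; 0 0 0 0 0 0 1; 0 0 0 0 0 0 1",
)

```text
time: 33.33
position: [427.8, 74.1, 17.9]
tool_rot: [-0.706, 0.001, 0.001, 0.709]
wrist_force: [0.5, -0.3, -1.0]
grip_width: 39.9
```

```bash
python3 - <<'E'
from h import *
st()
E
```

```text
t 33.33 [427.8  74.1  17.9] yaw -0.0 down [-0.002  0.004 -1.   ] F [ 0.5 -0.3 -1. ] w 39.9
```

Call:
play_rows(
  series="0 0 0 0 0 0 -0.3; 0 0 0 0 0 0 -0.3; 0 0 0 0 0 0 -0.3; 0 -0.54 0 0 0 0 -0.3; 0 -0.54 0 0 0 0 -0.3; 0 -0.54 0 0 0 0 -0.3; 0 -0.4 0 0 0 0 -0.3; 0 0 0 0 0 0 -0.3",
)

```text
time: 34.33
position: [428.9, 74.1, 140.0]
tool_rot: [-0.705, -0.0, -0.0, 0.709]
wrist_force: [-0.2, -0.4, -0.9]
grip_width: 59.8
```

```bash
python3 - <<'E'
from h import *
st()
X,Y=567.8,-130; B=(435.7,388.3)
plan([(X,Y,120,-72.8,60,40),(X,Y,120,-72.8,60),(X,Y,4,-72.8,60,30),(X,Y,4,-72.8,60)]+[(X,Y,4,-72.8,0)]*4+[(X,Y,150,-72.8,0,40),(550,100,190,-45,0),(*B,190,0,0),(*B,190,0,0)])
E
```

```text
t 34.33 [428.9  74.1 140. ] yaw -0.0 down [ 0.     0.007 -1.   ] F [-0.2 -0.4 -0.9] w 59.8
0.23 0.03 -0.34 0 0.91 0 -0.3; 0.27 0.03 -0.31 0 0.91 0 -0.3; 0.31 0.03 -0.27 0 0.91 0 -0.3; 0.34 0.03 -0.23 -0.01 0.91 0 -0.3; 0.37 0.03 -0.18 0 0.91 -0.01 -0.3; 0.39 0.03 -0.14 -0.01 0.91 0 -0.3; 0.4 0.03 -0.09 0 0.91 -0.01 -0.3; 0.41 0.04 -0.03 -0.01 0.91 0 -0.3
0.41 0.03 0.02 0 0.91 -0.01 -0.3; 0.41 0.04 0.07 0 0.91 0 -0.3; 0 0 0 0 0 0 -0.3; 0 0.48 0 0 0 0 -0.3; 0 0.48 0 0 0 0 -0.3; 0 0.49 0 0 0 0 -0.3; 0 0.48 0 0 0 0 -0.3; 0 0 0 0 0 0 -0.3
0 0 0 0 0 0 1; 0 0 0 0 0 0 1; 0 0 0 0 0 0 1; 0 0 0 0 0 0 1; 0 -0.61 0 0 0 0 1; 0 -0.61 0 0 0 0 1; 0 -0.61 0 0 0 0 1; 0 -0.6 0 0 0 0 1
-0.75 -0.13 0.17 0 -0.7 0 1; -0.73 -0.13 0.24 0 -0.69 0 1; -0.7 -0.14 0.31 0 -0.7 0 1; -0.67 -0.13 0.38 0 -0.69 0 1; -0.63 -0.14 0.44 -0.01 -0.7 0 1; -0.68 0 0.29 0 -0.8 0 1; -0.64 0 0.37 0 -0.8 0 1; -0.6 0 0.44 0 -0.8 0 1
-0.54 0 0.5 0 -0.81 0 1; -0.48 0 0.56 0 -0.8 0 1; -0.42 0 0.61 0 -0.81 0 1; -0.35 0 0.65 0 -0.8 0 1; 0 0 0 0 0 0 1
```

Call:
play_rows(
  series="0.23 0.03 -0.34 0 0.91 0 -0.3; 0.27 0.03 -0.31 0 0.91 0 -0.3; 0.31 0.03 -0.27 0 0.91 0 -0.3; 0.34 0.03 -0.23 0 0.91 0 -0.3; 0.37 0.03 -0.18 0 0.91 0 -0.3; 0.39 0.03 -0.14 0 0.91 0 -0.3; 0.4 0.03 -0.09 0 0.91 0 -0.3; 0.41 0.04 -0.03 0 0.91 0 -0.3",
  grip_force=8,
)

```text
time: 35.33
position: [538.3, -90.4, 121.2]
tool_rot: [-0.616, 0.348, -0.343, 0.617]
wrist_force: [-0.3, 0.1, 0.4]
grip_width: 59.9
```

Call:
play_rows(
  series="0.41 0.03 0.02 0 0.91 0 -0.3; 0.41 0.04 0.07 0 0.91 0 -0.3; 0 0 0 0 0 0 -0.3; 0 0.48 0 0 0 0 -0.3; 0 0.48 0 0 0 0 -0.3; 0 0.49 0 0 0 0 -0.3; 0 0.46 0 0 0 0 -0.3; 0 0 0 0 0 0 -0.3",
)

```text
time: 36.33
position: [565.2, -129.2, 2.2]
tool_rot: [-0.569, 0.422, -0.417, 0.57]
wrist_force: [-0.9, -0.1, 0.7]
grip_width: 59.8
```

Call:
play_rows(
  series="0 0 0 0 0 0 1; 0 0 0 0 0 0 1; 0 0 0 0 0 0 1; 0 0 0 0 0 0 1; 0 -0.61 0 0 0 0 1; 0 -0.61 0 0 0 0 1; 0 -0.61 0 0 0 0 1; 0 -0.6 0 0 0 0 1",
)

```text
time: 37.33
position: [566.5, -130.8, 150.7]
tool_rot: [-0.568, 0.421, -0.418, 0.57]
wrist_force: [-0.0, 0.8, -0.8]
grip_width: 32.7
```

```bash
python3 - <<'E'
from h import *
st()
E
```

```text
t 37.33 [ 566.5 -130.8  150.7] yaw -72.8 down [-0.003  0.004 -1.   ] F [-0.   0.8 -0.8] w 32.7
```

Call:
play_rows(
  series="-0.75 -0.13 0.17 0 -0.7 0 1; -0.73 -0.13 0.24 0 -0.69 0 1; -0.7 -0.14 0.31 0 -0.7 0 1; -0.67 -0.13 0.38 0 -0.69 0 1; -0.63 -0.14 0.44 0 -0.7 0 1; -0.68 0 0.29 0 -0.8 0 1; -0.64 0 0.37 0 -0.8 0 1; -0.6 0 0.44 0 -0.8 0 1",
)

```text
time: 38.33
position: [499.1, 224.0, 191.5]
tool_rot: [-0.688, 0.158, -0.155, 0.691]
wrist_force: [0.1, -0.1, 0.1]
grip_width: 32.9
```

Call:
play_rows(
  series="-0.54 0 0.5 0 -0.81 0 1; -0.48 0 0.56 0 -0.8 0 1; -0.42 0 0.61 0 -0.81 0 1; -0.35 0 0.65 0 -0.8 0 1; 0 0 0 0 0 0 1; 0 0 0 0 0 0 1",
)

```text
time: 39.08
position: [435.1, 386.5, 192.2]
tool_rot: [-0.706, 0.002, 0.0, 0.708]
wrist_force: [-0.8, -0.1, -0.6]
grip_width: 32.8
```

```bash
python3 - <<'E'
from h import *
st(); B=(435.7,388.3)
plan([(*B,150,0,0),(*B,30,0,0,35),(*B,30,0,0)]+[(*B,30,0,60)]*3+[(*B,180,0,60,45)])
E
```

```text
t 39.08 [435.1 386.5 192.2] yaw -0.1 down [-0.003  0.003 -1.   ] F [-0.8 -0.1 -0.6] w 32.8
0.01 0.7 0.03 -0.02 -0.01 -0.02 1; 0 0.5 0 0 0 0 1; 0 0.5 0 0 0 0 1; 0 0.5 0 0 0 0 1; 0 0.5 0 0 0 0 1; 0 0 0 0 0 0 1; 0 0 0 0 0 0 -0.3; 0 0 0 0 0 0 -0.3
0 0 0 0 0 0 -0.3; 0 -0.62 0 0 0 0 -0.3; 0 -0.63 0 0 0 0 -0.3; 0 -0.62 0 0 0 0 -0.3; 0 -0.63 0 0 0 0 -0.3
```

Call:
play_rows(
  series="0.01 0.7 0.03 0 0 0 1; 0 0.5 0 0 0 0 1; 0 0.5 0 0 0 0 1; 0 0.5 0 0 0 0 1; 0 0.5 0 0 0 0 1; 0 0 0 0 0 0 1; 0 0 0 0 0 0 -0.3; 0 0 0 0 0 0 -0.3",
)

```text
time: 40.08
position: [436.0, 390.4, 31.8]
tool_rot: [-0.705, 0.001, -0.0, 0.709]
wrist_force: [0.4, 1.1, -0.5]
grip_width: 50.5
```

Call:
play_rows(
  series="0 0 0 0 0 0 -0.3; 0 -0.62 0 0 0 0 -0.3; 0 -0.63 0 0 0 0 -0.3; 0 -0.62 0 0 0 0 -0.3; 0 -0.63 0 0 0 0 -0.3; 0 0 0 0 0 0 -0.3",
)

```text
time: 40.83
position: [436.9, 390.7, 183.6]
tool_rot: [-0.704, -0.0, -0.001, 0.71]
wrist_force: [-0.4, 0.1, -0.1]
grip_width: 60.0
```

```bash
python3 - <<'E'
from h import *
st(); c,im=grab('top','t9'); jars(im,c); grab('scene','s9')
cv2.imwrite('pics/t9c.png',cv2.resize(im[155:290,140:385],None,fx=3.2,fy=3.2,interpolation=cv2.INTER_CUBIC)[:,:,::-1])
hsv=cv2.cvtColor(im,cv2.COLOR_RGB2HSV); H,S,V=[a.astype(int) for a in cv2.split(hsv)]
# mark: weighted centroids
m=(H>22)&(H<36)&(S>110)&(V>90); ys,xs=np.nonzero(m[150:240,340:385]); xs+=340; ys+=150
P=np.array([pix2w(c,u,v,0)[:2] for u,v in zip(xs,ys)]); print('mark bbox',P.min(0),P.max(0),'mean',P.mean(0).round(1))
s=P[(P[:,0]>525)&(P[:,0]<650)]; f=np.polyfit(s[:,0],s[:,1],1); print('strip y at 586',np.polyval(f,586.5).round(1),'yaw',np.degrees(f[0]).round(2),len(s))
for lo,hi in((495,520),(655,685)): q=P[(P[:,0]>lo)&(P[:,0]<hi)&(abs(P[:,1]+132)>8)]; print('end',q.mean(0).round(1),len(q))
g=(H>8)&(H<=26)&(S>110)&(V>60)
for v in range(178,220,4):
    u=np.nonzero(g[v,215:270])[0]+215
    if len(u): print(v,u.min(),u.max(),[pix2w(c,a,v,48)[:2].round(1).tolist() for a in(u.min()-.5,u.max()+.5)])
E
```

```text
t 40.83 [436.9 390.7 183.6] yaw -0.0 down [ 0.001  0.01  -1.   ] F [-0.4  0.1 -0.1] w 60.0
jar? [340.5 275. ] size 55.0 26.0 yaw 88.5
jar? [438.4 329.5] size 20.0 150.0 yaw 88.5
mark bbox [ 502.05383384 -162.04575285] [ 674.70551794 -101.64738897] mean [ 587.  -130.7]
strip y at 586 -130.7 yaw 1.16 172
end [ 507.6 -132.9] 66
end [ 669.1 -127.7] 61
182 226 257 [[635.1, 260.1], [632.7, 167.4]]
186 226 258 [[623.4, 260.2], [620.9, 164.7]]
190 225 257 [[611.8, 263.2], [609.3, 167.7]]
194 225 257 [[600.2, 263.2], [597.7, 167.9]]
198 225 257 [[588.5, 263.3], [586.0, 168.0]]
202 225 257 [[576.9, 263.4], [574.4, 168.2]]
206 225 257 [[565.3, 263.5], [562.8, 168.3]]
210 224 256 [[553.8, 266.4], [551.3, 171.4]]
214 224 256 [[542.3, 266.5], [539.8, 171.5]]
```

View pics/t9c.png

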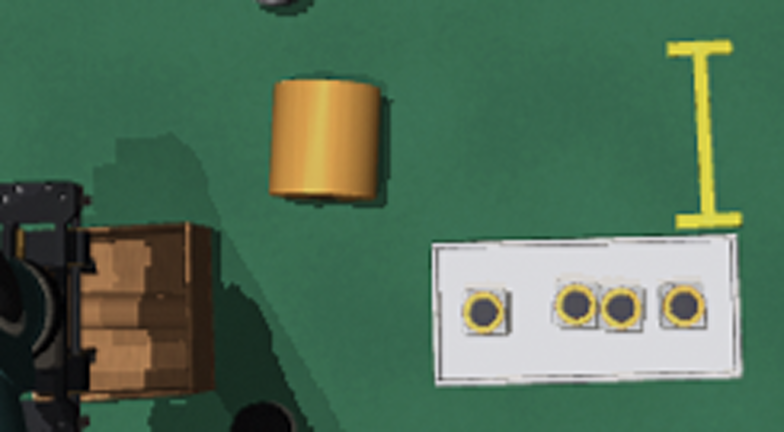

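```bash
python3 - <<'E'
from h import *
plan([(500,390,183,-3,60),(585,325,150,-3,60),(585,325,150,-3,60),(585,325,25,-3,60,35),(585,325,25,-3,60),(586,300,25,-3,60,8)])
E
```

```text
0.54 -0.02 0 -0.02 0.19 -0.01 -0.3; 0.54 -0.03 0.02 -0.02 0.18 -0.01 -0.3; 0.49 0.18 -0.34 0 0 0 -0.3; 0.49 0.19 -0.33 0 0 0 -0.3; 0.49 0.18 -0.34 0 0 0 -0.3; 0 0 0 0 0 0 -0.3; 0 0.52 0 0 0 0 -0.3; 0 0.52 0 0 0 0 -0.3
0 0.52 0 0 0 0 -0.3; 0.01 0.53 0.01 0 0 0 -0.3; 0 0 0 0 0 0 -0.3; 0.01 0 -0.1 0 0 0 -0.3; 0.01 0 -0.11 0 0 0 -0.3; 0.01 0 -0.1 0 0 0 -0.3; 0 0 -0.11 0 0 0 -0.3
```

Call:
play_rows(
  series="0.54 -0.02 0 -0.02 0.19 -0.01 -0.3; 0.54 -0.03 0.02 -0.02 0.18 -0.01 -0.3; 0.49 0.18 -0.34 0 0 0 -0.3; 0.49 0.19 -0.33 0 0 0 -0.3; 0.49 0.18 -0.34 0 0 0 -0.3; 0 0 0 0 0 0 -0.3; 0 0.52 0 0 0 0 -0.3; 0 0.52 0 0 0 0 -0.3",
)

```text
time: 41.92
position: [583.7, 325.6, 86.2]
tool_rot: [0.707, -0.019, 0.017, -0.707]
wrist_force: [-0.8, -0.1, -0.3]
grip_width: 59.8
```

Call:
play_rows(
  series="0 0.52 0 0 0 0 -0.3; 0.01 0.53 0.01 0 0 0 -0.3; 0 0 0 0 0 0 -0.3; 0.01 0 -0.1 0 0 0 -0.3; 0.01 0 -0.11 0 0 0 -0.3; 0.01 0 -0.1 0 0 0 -0.3; 0 0 -0.11 0 0 0 -0.3; 0 0 0 0 0 0 -0.3",
)

```text
time: 42.92
position: [586.4, 298.7, 25.2]
tool_rot: [0.707, -0.019, 0.019, -0.706]
wrist_force: [0.5, 0.1, 0.5]
grip_width: 59.6
```

```bash
cat >> h.py <<'E'
def roll(im,c,lo=520,hi=650,y0=-250,y1=320):
    H,S,V=[a.astype(int) for a in cv2.split(cv2.cvtColor(im,cv2.COLOR_RGB2HSV))]; g=(H>8)&(H<=24)&(S>110)&(V>60); g[:165]=0; g[232:]=0
    n,lab,stt,_=cv2.connectedComponentsWithStats(g.astype(np.uint8)); k=1+np.argmax(stt[1:,4]); print('roll area',stt[k].tolist()); A=[]
    for v in range(stt[k,1]+4,stt[k,1]+stt[k,3]-4,2):
        u=np.nonzero(lab[v]==k)[0]; a,b=pix2w(c,u.min()-.5,v,48),pix2w(c,u.max()+.5,v,48); A.append(((a[0]+b[0])/2,a[1],b[1]))
    A=np.array(A); 
    for n,y in(('left',A[:,1]),('right',A[:,2]),('mid',(A[:,1]+A[:,2])/2)): f=np.polyfit(A[:,0]-588,y,1); print(n,'y@588',f[1].round(1),'yaw',np.degrees(np.arctan(f[0])).round(2))
    T=[pix2w(c,stt[k,0]+stt[k,2]/2-.5,v,96)[0].round(1) for v in(stt[k,1]-.5,)]; print('top end x (z96)',T,'low end x',pix2w(c,stt[k,0]+stt[k,2]/2,stt[k,1]+stt[k,3]-.5,48)[0].round(1))
E
python3 - <<'E'
from h import *
st(); c,im=grab('top','t10'); roll(im,c)
E
```

```text
t 42.92 [586.4 298.7  25.2] yaw -3.1 down [ 0.    -0.001 -1.   ] F [0.5 0.1 0.5] w 59.6
roll area [224, 180, 35, 37, 1191]
left y@588 263.3 yaw -3.02
right y@588 168.0 yaw -3.41
mid y@588 215.6 yaw -3.21
top end x (z96) [np.float64(634.1)] low end x 533.7
```

Call:
play_rows(
  series="0 0 -0.05 0 0 0 -0.3; 0 0 -0.05 0 0 0 -0.3; 0 0 -0.05 0 0 0 -0.3; 0 0 -0.05 0 0 0 -0.3; 0 0 -0.04 0 0 0 -0.3; 0 0 -0.04 0 0 0 -0.3; 0 0 -0.04 0 0 0 -0.3; 0 0 -0.04 0 0 0 -0.3",
)

```text
time: 43.98
position: [585.0, 278.0, 24.8]
tool_rot: [0.707, -0.018, 0.018, -0.706]
wrist_force: [0.2, 0.4, -1.0]
grip_width: 59.3
```

Call:
play_rows(
  series="0 0 -0.05 0 0 0 -0.3; 0 0 -0.05 0 -0.03 0 -0.3; 0 0 -0.06 0 -0.03 0 -0.3; 0 0 -0.06 0 -0.03 0 -0.3; 0 0 -0.07 0 -0.03 0 -0.3; 0 0 -0.07 0 -0.03 0 -0.3; 0 0 -0.07 0 -0.03 0 -0.3; 0 0 -0.07 0 -0.03 0 -0.3",
)

```text
time: 44.98
position: [583.8, 247.8, 24.9]
tool_rot: [0.708, -0.008, 0.008, -0.707]
wrist_force: [0.5, 0.3, 0.7]
grip_width: 60.0
```

Call:
play_rows(
  series="0 0 -0.07 0 -0.03 0 -0.3; 0 0 -0.07 0 -0.03 0 -0.3; 0 0 -0.07 0 -0.03 0 -0.3; 0 0 -0.07 0 -0.03 0 -0.3; 0 0 -0.07 0 -0.03 0 -0.3; 0 0 -0.07 0 -0.03 0 -0.3; 0 0 -0.07 0 -0.03 0 -0.3; 0 0 -0.07 0 -0.03 0 -0.3",
)

```text
time: 45.98
position: [583.6, 214.3, 24.9]
tool_rot: [0.708, 0.004, -0.004, -0.707]
wrist_force: [-0.5, 0.1, -0.6]
grip_width: 59.6
```

```bash
python3 - <<'E'
from h import *
st(); c,im=grab('top','t11'); roll(im,c)
E
```

```text
t 45.98 [583.6 214.3  24.9] yaw 0.6 down [-0.    -0.001 -1.   ] F [-0.5  0.1 -0.6] w 59.6
roll area [247, 180, 33, 38, 1130]
left y@588 197.5 yaw 4.11
right y@588 106.7 yaw -2.85
mid y@588 152.1 yaw 0.63
top end x (z96) [np.float64(632.5)] low end x 529.2
```

Call:
play_rows(
  series="0 0 -0.07 0 -0.04 0 -0.3; 0 0 -0.07 0 -0.04 0 -0.3; 0 0 -0.07 0 0 0 -0.3; 0 0 -0.07 0 0 0 -0.3; 0 0 -0.07 0 0 0 -0.3; 0 0 -0.07 0 0 0 -0.3; 0 0 -0.07 0 0 0 -0.3; 0 0 -0.07 0 0 0 -0.3",
)

```text
time: 47.02
position: [584.2, 180.6, 25.0]
tool_rot: [0.708, 0.008, -0.008, -0.707]
wrist_force: [0.2, 0.7, -0.1]
grip_width: 59.8
```

Call:
play_rows(
  series="0 0 -0.07 0 0 0 -0.3; 0 0 -0.07 0 0 0 -0.3; 0 0 -0.07 0 0 0 -0.3; 0 0 -0.07 0 0 0 -0.3; 0 0 -0.07 0 0 0 -0.3; 0 0 -0.07 0 0 0 -0.3; 0 0 -0.07 0 0 0 -0.3; 0 0 -0.07 0 0 0 -0.3",
)

```text
time: 48.02
position: [585.0, 147.1, 25.0]
tool_rot: [0.708, 0.008, -0.008, -0.707]
wrist_force: [-0.1, 0.9, 0.0]
grip_width: 59.8
```

Call:
play_rows(
  series="0 0 -0.07 0 0 0 -0.3; 0 0 -0.07 0 0 0 -0.3; 0 0 -0.07 0 0 0 -0.3; 0 0 -0.07 0 0 0 -0.3; 0 0 -0.07 0 0 0 -0.3; 0 0 -0.07 0 0 0 -0.3; 0 0 -0.07 0 0 0 -0.3; 0 0 -0.07 0 0 0 -0.3",
)

```text
time: 49.02
position: [585.7, 113.4, 25.1]
tool_rot: [0.708, 0.008, -0.008, -0.707]
wrist_force: [-0.4, 0.6, -0.2]
grip_width: 59.9
```

```bash
python3 - <<'E'
from h import *
st(); c,im=grab('top','t12'); roll(im,c)
E
```

```text
t 49.02 [585.7 113.4  25.1] yaw 1.3 down [-0.    -0.001 -1.   ] F [-0.4  0.6 -0.2] w 59.9
roll area [284, 181, 30, 38, 1009]
left y@588 86.2 yaw -4.77
right y@588 6.2 yaw -1.44
mid y@588 46.2 yaw -3.1
top end x (z96) [np.float64(627.0)] low end x 523.6
```

Call:
play_rows(
  series="0 0 -0.07 0 -0.04 0 -0.3; 0 0 -0.07 0 -0.04 0 -0.3; 0 0 -0.07 0 -0.04 0 -0.3; 0 0 -0.07 0 -0.03 0 -0.3; 0 0 -0.07 0 0 0 -0.3; 0 0 -0.07 0 0 0 -0.3; 0 0 -0.07 0 0 0 -0.3; 0 0 -0.07 0 0 0 -0.3",
)

```text
time: 50.08
position: [587.0, 79.9, 25.2]
tool_rot: [0.707, 0.015, -0.015, -0.706]
wrist_force: [-0.1, 0.6, 0.8]
grip_width: 59.8
```

Call:
play_rows(
  series="0 0 -0.07 0 0 0 -0.3; 0 0 -0.07 0 0 0 -0.3; 0 0 -0.07 0 0 0 -0.3; 0 0 -0.07 0 0 0 -0.3; 0 0 -0.07 0 0 0 -0.3; 0 0 -0.07 0 0 0 -0.3; 0 0 -0.07 0 0 0 -0.3; 0 0 -0.07 0 0 0 -0.3",
)

```text
time: 51.08
position: [588.4, 46.3, 25.2]
tool_rot: [0.707, 0.015, -0.015, -0.706]
wrist_force: [-0.6, 0.6, 1.0]
grip_width: 59.8
```

Call:
play_rows(
  series="0 0 -0.07 0 0 0 -0.3; 0 0 -0.07 0 0 0 -0.3; 0 0 -0.07 0 0 0 -0.3; 0 0 -0.06 0 0 0 -0.3; 0 0 -0.06 0 0 0 -0.3; 0 0 -0.06 0 0 0 -0.3; 0 0 -0.05 0 0 0 -0.3; 0 0 -0.05 0 0 0 -0.3",
)

```text
time: 52.08
position: [589.6, 17.0, 25.2]
tool_rot: [0.707, 0.015, -0.015, -0.706]
wrist_force: [-0.8, 0.7, 0.3]
grip_width: 59.9
```

```bash
python3 - <<'E'
from h import *
st(); c,im=grab('top','t13'); roll(im,c)
E
```

```text
t 52.08 [589.6  17.   25.2] yaw 2.4 down [-0.    -0.001 -1.   ] F [-0.8  0.7  0.3] w 59.9
roll area [320, 182, 28, 38, 854]
left y@588 -27.2 yaw -18.02
right y@588 -92.0 yaw -1.85
mid y@588 -59.6 yaw -10.13
top end x (z96) [np.float64(621.6)] low end x 518.1
```

Call:
play_rows(
  series="0 0 0.3 0 0 0 -0.3; 0 0 0.5 0 0 0 -0.3; 0 -0.8 0.5 0 0 0 0; 0 -0.8 0.5 0 0 0 0; 0 -0.8 0 0 0 0 0.13; -0.5 -0.3 0 0 0 0 0.13; -0.7 0 0 0 0 0 0.13; -0.7 0 0 0 0 0 0.13",
)

```text
time: 53.12
position: [469.6, 121.9, 187.2]
tool_rot: [0.707, 0.016, -0.016, -0.707]
wrist_force: [-0.6, 0.5, 2.2]
grip_width: 39.8
```

```bash
python3 - <<'E'
from h import *
st(); c,im=grab('top','t14'); roll(im,c); w,iw=grab('wrist','w14')
cv2.imwrite('pics/t14c.png',cv2.resize(im[150:290,215:385],None,fx=4,fy=4,interpolation=cv2.INTER_CUBIC)[:,:,::-1])
E
```

```text
t 53.12 [469.6 121.9 187.2] yaw 2.6 down [ 0.    -0.001 -1.   ] F [-0.6  0.5  2.2] w 39.8
roll area [316, 182, 34, 38, 1191]
left y@588 -1.4 yaw -4.21
right y@588 -95.5 yaw -2.77
mid y@588 -48.5 yaw -3.49
top end x (z96) [np.float64(621.7)] low end x 518.2
```

View pics/t14c.png

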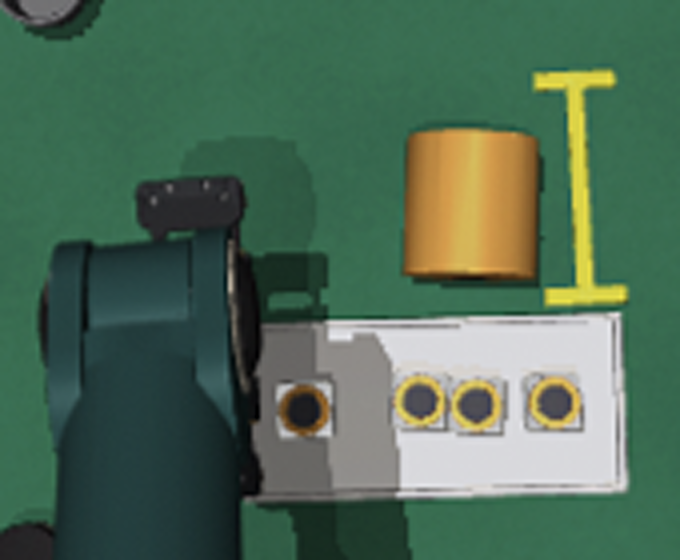

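```bash
python3 - <<'E'
from h import *
st()
plan([(488,-50,150,91.2,40),(488,-50,150,91.2,40),(488,-50,25,91.2,40,35),(488,-50,25,91.2,40)])
E
```

```text
t 53.23 [466.6 121.9 186.5] yaw 2.6 down [-0.005  0.001 -1.   ] F [ 0.8 -0.   0.4] w 39.9
0.02 0.05 -0.24 0 -0.92 0 0.13; -0.01 0.05 -0.24 0 -0.92 0 0.13; -0.04 0.05 -0.24 0 -0.92 0 0.13; -0.07 0.05 -0.23 0 -0.92 0 0.13; -0.1 0.05 -0.22 0 -0.92 0 0.13; -0.13 0.05 -0.2 0 -0.92 0 0.13; -0.15 0.05 -0.18 -0.01 -0.93 0 0.13; -0.18 0.05 -0.16 0 -0.92 0 0.13
-0.2 0.05 -0.14 -0.01 -0.93 0 0.13; -0.21 0.05 -0.11 0 -0.92 0 0.13; -0.23 0.05 -0.09 -0.01 -0.93 0 0.13; -0.23 0.06 -0.06 -0.01 -0.92 -0.01 0.13; 0 0 0 0 0 0 0.13; 0 0.52 0 0 0 0 0.13; 0 0.52 0 0 0 0 0.13; 0 0.52 0 0 0 0 0.13
0 0.52 0.01 0 0 0 0.13; 0 0 0 0 0 0 0.13
```

Call:
play_rows(
  series="0.02 0.05 -0.24 0 -0.92 0 0.13; -0.01 0.05 -0.24 0 -0.92 0 0.13; -0.04 0.05 -0.24 0 -0.92 0 0.13; -0.07 0.05 -0.23 0 -0.92 0 0.13; -0.1 0.05 -0.22 0 -0.92 0 0.13; -0.13 0.05 -0.2 0 -0.92 0 0.13; -0.15 0.05 -0.18 0 -0.93 0 0.13; -0.18 0.05 -0.16 0 -0.92 0 0.13",
)

```text
time: 54.22
position: [486.1, 6.7, 163.2]
tool_rot: [0.607, 0.363, -0.363, -0.606]
wrist_force: [-0.6, 0.0, 0.0]
grip_width: 39.9
```

Call:
play_rows(
  series="-0.2 0.05 -0.14 0 -0.93 0 0.13; -0.21 0.05 -0.11 0 -0.92 0 0.13; -0.23 0.05 -0.09 0 -0.93 0 0.13; -0.23 0.06 -0.06 0 -0.92 0 0.13; 0 0 0 0 0 0 0.13; 0 0 0 0 0 0 0.13",
)

```text
time: 54.98
position: [492.8, -50.5, 150.7]
tool_rot: [-0.496, -0.504, 0.504, 0.496]
wrist_force: [-0.4, 0.8, 0.1]
grip_width: 39.8
```

```bash
python3 - <<'E'
from h import *
w,iw=grab('wrist','w15'); st(); np.save('pics/w15c.npy',w['extrinsics'])
plan([(487,-50,150,91.2,40),(487,-50,25,91.2,40,35),(487,-50,25,91.2,40)])
cv2.imwrite('pics/w15.png',iw[:,:,::-1])
E
```

```text
t 55.02 [492.7 -50.4 150.8] yaw 91.0 down [-0.    -0.001 -1.   ] F [ 0.1 -0.6 -0.4] w 40.0
0.01 0.01 0.1 0 -0.03 -0.01 0.13; 0 0.52 0 0 0 0 0.13; 0 0.52 0 0 0 0 0.13; 0 0.52 0 0 0 0 0.13; 0 0.53 0 0 0 0 0.13; 0 0 0 0 0 0 0.13
```

View pics/w15.png

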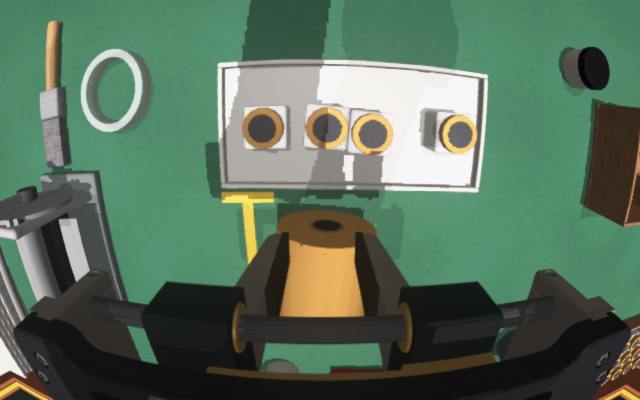

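```bash
python3 - <<'E'
from h import *
w=r.calibration('wrist'); w['extrinsics']=np.load('pics/w15c.npy')
print('face centre',wpix(w,326,226,48).round(1),'left/right',wpix(w,277,226,48).round(1),wpix(w,376,230,48).round(1),'top',wpix(w,322,243,96).round(1),'bottom',wpix(w,326,210,0).round(1))
print('end strip',[wpix(w,u,198,0).round(1) for u in(222,273)],'strip',wpix(w,252,240,0).round(1))
E
```

```text
face centre [520.2 -47.2  48. ] left/right [521.2 -94.   48. ] [523.8   1.2  48. ] top [515.6 -51.   96. ] bottom [520.6 -46.6   0. ]
end strip [array([ 508.9, -163.4,    0. ]), array([ 507.9, -104.7,    0. ])] strip [ 559.1 -131.3    0. ]
```

Call:
play_rows(
  series="0 0 0.1 0 0 0 0.13; 0 0.52 0 0 0 0 0.13; 0 0.52 0 0 0 0 0.13; 0 0.52 0 0 0 0 0.13; 0 0.53 0 0 0 0 0.13; 0 0 0 0 0 0 0.13; 0 0 0 0 0 0 0.13",
)

```text
time: 55.9
position: [486.9, -51.7, 26.2]
tool_rot: [-0.496, -0.504, 0.505, 0.495]
wrist_force: [-0.7, 1.1, 0.3]
grip_width: 40.3
```

Call:
play_rows(
  series="0 0 -0.06 0 0 0 0.13; 0 0 -0.06 0 0 0 0.13; 0 0 -0.05 0 0 0 0.13; 0 0 -0.04 0 0 0 0.13; 0 0 -0.03 0 0 0 0.13; 0 0 -0.03 0 0 0 0.13; 0 0 -0.03 0 0 0 0.13; 0 0 -0.03 0 0 0 0.13",
)

```text
time: 56.9
position: [506.3, -51.4, 25.3]
tool_rot: [-0.496, -0.504, 0.505, 0.495]
wrist_force: [-0.1, 0.2, -0.0]
grip_width: 39.9
```

Call:
play_rows(
  series="0 0 -0.03 0 0 0 0.13; 0 0 -0.03 0 0 0 0.13; 0 0 -0.03 0 0 0 0.13; 0 0 -0.03 0 0 0 0.13",
)

```text
time: 57.4
position: [510.4, -52.7, 25.0]
tool_rot: [-0.495, -0.502, 0.506, 0.497]
wrist_force: [-9.1, -3.2, 8.2]
grip_width: 40.3
```

```bash
python3 - <<'E'
from h import *
st(); c,im=grab('top','t16'); roll(im,c)
E
```

```text
t 57.4 [510.4 -52.7  25. ] yaw 90.9 down [-0.006 -0.002 -1.   ] F [-9.1 -3.2  8.2] w 40.3
roll area [316, 182, 33, 24, 441]
left y@588 0.4 yaw -1.5
right y@588 -59.0 yaw -64.66
mid y@588 -29.3 yaw -46.91
top end x (z96) [np.float64(621.7)] low end x 558.6
```

Call:
play_rows(
  series="0 0 -0.02 0 0 0 0.13; 0 0 -0.02 0 0 0 0.13",
)

```text
time: 57.7
position: [512.5, -52.9, 25.1]
tool_rot: [-0.495, -0.502, 0.506, 0.497]
wrist_force: [-9.1, -3.2, 8.3]
grip_width: 39.8
```

Call:
play_rows(
  series="0 0 -0.02 0 0 0 0.13; 0 0 -0.02 0 0 0 0.13",
)

```text
time: 57.95
position: [515.2, -52.1, 24.9]
tool_rot: [-0.495, -0.502, 0.506, 0.497]
wrist_force: [-7.6, -1.8, 5.5]
grip_width: 40.2
```

```bash
python3 - <<'E'
from h import *
st(); c,im=grab('top','t17'); roll(im,c); grab('scene','s17')
s=r.get_state(); print(s['moment'].round(2))
E
```

```text
t 57.95 [515.2 -52.1  24.9] yaw 90.9 down [-0.006 -0.001 -1.   ] F [-7.6 -1.8  5.5] w 40.2
roll area [315, 180, 33, 24, 414]
left y@588 1.6 yaw 2.59
right y@588 -44.8 yaw -64.19
mid y@588 -21.6 yaw -45.32
top end x (z96) [np.float64(627.5)] low end x 564.5
[-0.46  1.29 -0.15]
```

Call:
play_rows(
  series="0 0 -0.03 0 -0.02 0 0.13; 0 0 -0.03 0 -0.02 0 0.13; 0 0 -0.03 0 0 0 0.13; 0 0 -0.03 0 0 0 0.13; 0 0 -0.02 0 0 0 0.13",
)

```text
time: 58.68
position: [522.9, -51.4, 24.8]
tool_rot: [-0.493, -0.504, 0.508, 0.496]
wrist_force: [-9.6, -1.1, 7.7]
grip_width: 39.9
```

```bash
python3 - <<'E'
from h import *
st(); c,im=grab('top','t18'); roll(im,c)
E
```

```text
t 58.67 [522.9 -51.4  24.8] yaw 91.3 down [-0.007 -0.001 -1.   ] F [-9.6 -1.1  7.7] w 39.9
roll area [315, 178, 33, 24, 380]
left y@588 3.3 yaw -1.5
right y@588 -10.9 yaw -68.82
mid y@588 -3.8 yaw -52.51
top end x (z96) [np.float64(633.1)] low end x 570.3
```

Call:
play_rows(
  series="0 0 0.1 0 0 0 0.13; 0 0 0.3 0 0 0 0.13; 0 0 0.2 0 0 0 0; 0 -0.8 0 0 0 0 0; 0 -0.8 0 0 0 0 0; 0 -0.6 0 0 0 0 0; 0 0 0 0 0 0 0",
)

```text
time: 59.6
position: [492.8, -51.4, 160.0]
tool_rot: [0.496, 0.507, -0.504, -0.492]
wrist_force: [-0.3, -0.0, -0.7]
grip_width: 45.7
```

```bash
python3 - <<'E'
from h import *
st(); 
plan([(500,100,180,50,60),(587,75,160,1.2,60),(587,75,160,1.2,60)])
E
```

```text
t 59.6 [492.8 -51.4 160. ] yaw 91.4 down [ 0.006 -0.    -1.   ] F [-0.3 -0.  -0.7] w 45.7
0.42 -0.06 -0.03 0.01 0.86 0 -0.3; 0.42 -0.05 0.02 0.01 0.86 0 -0.3; 0.42 -0.06 0.07 0.01 0.86 0 -0.3; 0.4 -0.05 0.12 0 0.86 0 -0.3; 0.39 -0.06 0.17 0.01 0.86 0.01 -0.3; 0.36 -0.05 0.21 0 0.87 0 -0.3; 0.09 0.05 -0.2 0 0.87 0 -0.3; 0.11 0.05 -0.18 0 0.87 0 -0.3
0.13 0.05 -0.17 0 0.87 0 -0.3; 0.15 0.05 -0.15 0 0.87 0 -0.3; 0.17 0.04 -0.13 0 0.87 0 -0.3; 0.19 0.05 -0.12 0 0.87 0 -0.3; 0.19 0.04 -0.09 0 0.88 0 -0.3; 0 0 0 0 0 0 -0.3
```

Call:
play_rows(
  series="0.42 -0.06 -0.03 0 0.86 0 -0.3; 0.42 -0.05 0.02 0 0.86 0 -0.3; 0.42 -0.06 0.07 0 0.86 0 -0.3; 0.4 -0.05 0.12 0 0.86 0 -0.3; 0.39 -0.06 0.17 0 0.86 0 -0.3; 0.36 -0.05 0.21 0 0.87 0 -0.3; 0.09 0.05 -0.2 0 0.87 0 -0.3; 0.11 0.05 -0.18 0 0.87 0 -0.3",
)

```text
time: 60.6
position: [522.5, 93.4, 169.7]
tool_rot: [0.673, 0.217, -0.219, -0.672]
wrist_force: [0.5, -0.3, 0.0]
grip_width: 59.7
```

Call:
play_rows(
  series="0.13 0.05 -0.17 0 0.87 0 -0.3; 0.15 0.05 -0.15 0 0.87 0 -0.3; 0.17 0.04 -0.13 0 0.87 0 -0.3; 0.19 0.05 -0.12 0 0.87 0 -0.3; 0.19 0.04 -0.09 0 0.88 0 -0.3; 0 0 0 0 0 0 -0.3; 0 0 0 0 0 0 -0.3",
)

```text
time: 61.48
position: [583.9, 74.7, 156.3]
tool_rot: [0.708, 0.007, -0.009, -0.706]
wrist_force: [0.1, -0.2, -0.1]
grip_width: 59.8
```

```bash
python3 - <<'E'
from h import *
st(); c,im=grab('top','t19'); roll(im,c); grab('wrist','w19')
plan([(587,75,160,1.2,60),(587,75,25,1.2,60,40),(587,75,25,1.2,60)])
cv2.imwrite('pics/t19c.png',cv2.resize(im[150:240,300:385],None,fx=6,fy=6,interpolation=cv2.INTER_CUBIC)[:,:,::-1])
E
```

```text
t 61.48 [583.9  74.7 156.3] yaw 1.3 down [-0.002 -0.002 -1.   ] F [ 0.1 -0.2 -0.1] w 59.8
roll area [315, 177, 34, 38, 1185]
left y@588 2.7 yaw 0.38
right y@588 -92.1 yaw 0.8
mid y@588 -44.7 yaw 0.59
top end x (z96) [np.float64(635.9)] low end x 532.6
0.05 -0.05 0 0.01 0.01 -0.01 -0.3; 0 0.56 0 0 0 0 -0.3; 0 0.56 0 0 0 0 -0.3; 0 0.56 0 0 0 0 -0.3; 0 0.57 0 0 0 0 -0.3; 0 0 0 0 0 0 -0.3
```

View pics/t19c.png

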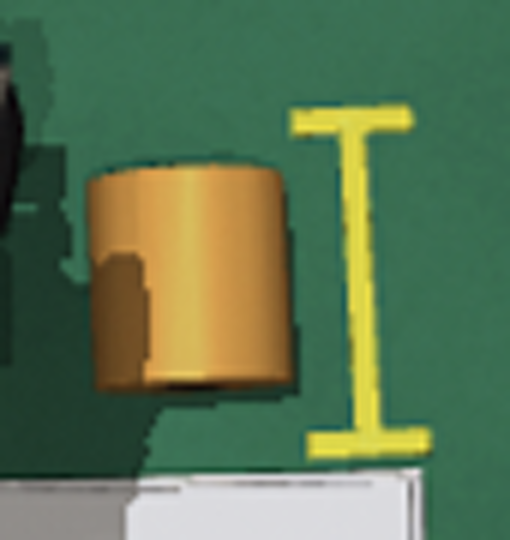

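Call:
play_rows(
  series="0.05 -0.05 0 0 0 0 -0.3; 0 0.56 0 0 0 0 -0.3; 0 0.56 0 0 0 0 -0.3; 0 0.56 0 0 0 0 -0.3; 0 0.57 0 0 0 0 -0.3; 0 0 0 0 0 0 -0.3; 0 0 -0.1 0 0 0 -0.3; 0 0 -0.15 0 0 0 -0.3",
)

```text
time: 62.58
position: [589.2, 59.3, 26.8]
tool_rot: [0.707, 0.008, -0.007, -0.707]
wrist_force: [-0.0, -0.7, 0.0]
grip_width: 59.8
```

Call:
play_rows(
  series="0 0 -0.15 0 0 0 -0.3; 0 0 -0.12 0 0 0 -0.3; 0 0 -0.1 0 0 0 -0.3; 0 0 -0.08 0 0 0 -0.3; 0 0 -0.06 0 0 0 -0.3; 0 0 -0.05 0 0 0 -0.3; 0 0 -0.04 0 0 0 -0.3; 0 0 -0.04 0 0 0 -0.3",
)

```text
time: 63.58
position: [588.8, 21.1, 25.2]
tool_rot: [0.708, 0.007, -0.007, -0.707]
wrist_force: [0.1, 0.0, -0.2]
grip_width: 60.0
```

Call:
play_rows(
  series="0 0 -0.03 0 0 0 -0.3; 0 0 -0.03 0 0 0 -0.3; 0 0 -0.03 0 0 0 -0.3; 0 0 -0.03 0 0 0 -0.3; 0 0 -0.04 0 0 0 -0.3; 0 0 -0.04 0 0 0 -0.3; 0 0 -0.04 0 0 0 -0.3; 0 0 -0.04 0 0 0 -0.3",
)

```text
time: 64.58
position: [589.1, 4.1, 25.2]
tool_rot: [0.708, 0.007, -0.007, -0.707]
wrist_force: [-0.3, 0.6, 0.5]
grip_width: 59.9
```

Call:
play_rows(
  series="0 0 -0.04 0 0 0 -0.3; 0 0 -0.04 0 0 0 -0.3; 0 0 -0.04 0 0 0 -0.3; 0 0 -0.04 0 0 0 -0.3; 0 0 -0.04 0 0 0 -0.3; 0 0 -0.04 0 0 0 -0.3; 0 0 -0.04 0 0 0 -0.3; 0 0 -0.04 0 0 0 -0.3",
)

```text
time: 65.58
position: [589.5, -15.0, 25.2]
tool_rot: [0.708, 0.007, -0.007, -0.707]
wrist_force: [-0.2, 1.3, 0.5]
grip_width: 59.3
```

```bash
python3 - <<'E'
from h import *
st(); c,im=grab('top','t20'); roll(im,c)
E
```

```text
t 65.58 [589.5 -15.   25.2] yaw 1.2 down [-0.    -0.001 -1.   ] F [-0.2  1.3  0.5] w 59.3
roll area [333, 177, 26, 38, 719]
left y@588 -65.2 yaw -27.93
right y@588 -121.9 yaw 1.5
mid y@588 -93.5 yaw -14.14
top end x (z96) [np.float64(634.9)] low end x 531.6
```

Call:
play_rows(
  series="0 0 -0.04 0 0 0 -0.3; 0 0 -0.04 0 0 0 -0.3; 0 0 -0.04 0 0 0 -0.3; 0 0 -0.04 0 0 0 -0.3; 0 0 -0.04 0 0 0 -0.3; 0 0 -0.04 0 0 0 -0.3; 0 0 -0.04 0 0 0 -0.3; 0 0 -0.04 0 0 0 -0.3",
)

```text
time: 66.62
position: [589.9, -34.2, 25.3]
tool_rot: [0.708, 0.007, -0.007, -0.707]
wrist_force: [0.6, 0.3, -0.0]
grip_width: 59.9
```

Call:
play_rows(
  series="0 0 -0.03 0 0 0 -0.3; 0 0 -0.03 0 0 0 -0.3; 0 0 -0.03 0 0 0 -0.3; 0 0 -0.03 0 0 0 -0.3; 0 0 -0.03 0 0 0 -0.3; 0 0 -0.02 0 0 0 -0.3; 0 0 -0.02 0 0 0 -0.3; 0 0 -0.02 0 0 0 -0.3",
)

```text
time: 67.62
position: [590.2, -46.6, 25.3]
tool_rot: [0.708, 0.007, -0.007, -0.707]
wrist_force: [0.6, 0.6, 0.4]
grip_width: 60.1
```

Call:
play_rows(
  series="0 0 -0.02 0 0 0 -0.3; 0 0 -0.02 0 0 0 -0.3; 0 0 -0.02 0 0 0 -0.3; 0 0 -0.02 0 0 0 -0.3; 0 0 -0.01 0 0 0 -0.3; 0 0 -0.01 0 0 0 -0.3; 0 0 -0.01 0 0 0 -0.3; 0 0 -0.01 0 0 0 -0.3",
)

```text
time: 68.62
position: [590.3, -53.8, 25.3]
tool_rot: [0.708, 0.007, -0.007, -0.707]
wrist_force: [0.1, -0.1, -0.1]
grip_width: 59.7
```

```bash
python3 - <<'E'
from h import *
st(); c,im=grab('top','t21'); roll(im,c)
E
```

```text
t 68.62 [590.3 -53.8  25.3] yaw 1.2 down [-0.    -0.001 -1.   ] F [ 0.1 -0.1 -0.1] w 59.7
roll area [346, 176, 26, 43, 604]
left y@588 -113.6 yaw -23.96
right y@588 -157.8 yaw -3.77
mid y@588 -135.7 yaw -14.31
top end x (z96) [np.float64(636.8)] low end x 519.1
```

Call:
play_rows(
  series="0 0 -0.02 0 0 0 -0.3; 0 0 -0.03 0 0 0 -0.3; 0 0 -0.03 0 0 0 -0.3; 0 0 -0.03 0 0 0 -0.3; 0 0 -0.03 0 0 0 -0.3; 0 0 -0.02 0 0 0 -0.3; 0 0 -0.01 0 0 0 -0.3; 0 0 -0.01 0 0 0 -0.3",
)

```text
time: 69.68
position: [590.5, -64.5, 25.3]
tool_rot: [0.708, 0.007, -0.007, -0.707]
wrist_force: [-0.7, 1.6, 0.5]
grip_width: 59.6
```

Call:
play_rows(
  series="0 0 0 0 0 0 -0.3; 0 0 0.2 0 0 0 -0.3; 0 0 0.7 0 0 0 -0.3; 0 0 0.8 0 0 0 -0.3; 0 -0.6 0.6 0 0 0 -0.3; 0 -0.6 0.6 0 0 0 -0.3; 0 -0.6 0 0 0 0 -0.3; 0 0 0 0 0 0 -0.3",
)

```text
time: 70.68
position: [588.5, 111.3, 135.6]
tool_rot: [-0.707, -0.01, 0.006, 0.707]
wrist_force: [-0.2, 0.2, 0.2]
grip_width: 59.8
```

```bash
python3 - <<'E'
from h import *
st(); c,im=grab('top','t22'); roll(im,c)
cv2.imwrite('pics/t22c.png',cv2.resize(im[150:240,300:400],None,fx=6,fy=6,interpolation=cv2.INTER_CUBIC)[:,:,::-1])
H=cv2.cvtColor(im,cv2.COLOR_RGB2HSV)
for v in (180,190,200,210,216): print(v,[tuple(int(x) for x in H[v,u]) for u in (345,348,350,354,360,366,370,374,376,378)])
E
```

```text
t 70.67 [588.5 111.3 135.6] yaw 1.3 down [ 0.005  0.    -1.   ] F [-0.2  0.2  0.2] w 59.8
roll area [341, 174, 35, 40, 1207]
left y@588 -74.9 yaw -0.18
right y@588 -170.0 yaw 1.02
mid y@588 -122.5 yaw 0.42
top end x (z96) [np.float64(642.5)] low end x 533.5
180 [(17, 169, 164), (17, 167, 185), (17, 167, 196), (18, 163, 214), (21, 153, 216), (17, 165, 198), (17, 167, 170), (66, 90, 105), (74, 122, 109), (74, 119, 107)]
190 [(17, 169, 158), (17, 167, 182), (17, 166, 197), (18, 165, 213), (21, 152, 216), (18, 165, 201), (17, 167, 173), (18, 161, 79), (75, 122, 113), (74, 122, 111)]
200 [(17, 168, 156), (17, 168, 181), (17, 166, 195), (18, 164, 214), (21, 153, 216), (17, 164, 201), (17, 168, 178), (16, 179, 118), (74, 123, 108), (74, 119, 111)]
210 [(17, 168, 152), (17, 167, 180), (17, 166, 194), (18, 162, 216), (22, 150, 221), (17, 165, 206), (17, 167, 186), (17, 172, 129), (71, 110, 104), (74, 123, 110)]
216 [(73, 123, 102), (75, 125, 100), (75, 126, 65), (75, 123, 54), (21, 195, 144), (74, 124, 103), (74, 123, 104), (73, 123, 112), (73, 121, 110), (74, 119, 111)]
```

View pics/t22c.png

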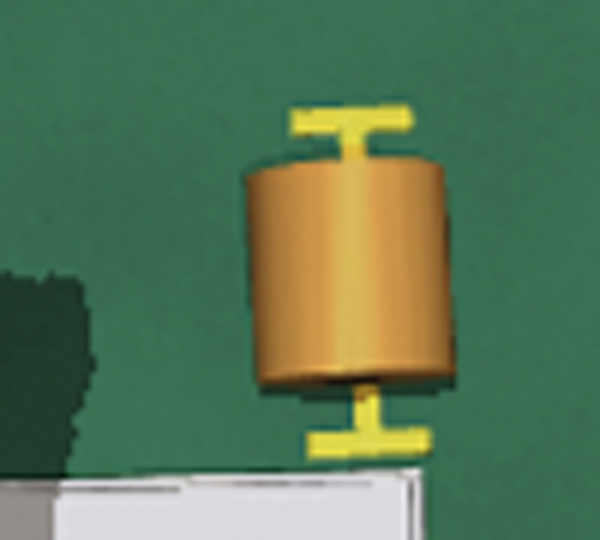

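```bash
python3 - <<'E'
from h import *
st(); c,im=grab('top','t23'); roll(im,c)
plan([(590,30,60,1.2,60),(590,10,25,1.2,60,30),(590,10,25,1.2,60),(590.4,-45,25,1.2,60,10)])
E
```

```text
t 70.72 [587.3 110.7 133.9] yaw 1.3 down [ 0.002 -0.    -1.   ] F [ 0.1  0.5 -0.5] w 59.7
roll area [341, 174, 35, 40, 1207]
left y@588 -74.9 yaw -0.18
right y@588 -170.0 yaw 1.02
mid y@588 -122.5 yaw 0.42
top end x (z96) [np.float64(642.5)] low end x 533.5
0.01 0.4 -0.45 0 0 0 -0.3; 0.01 0.41 -0.44 0 0 0 -0.3; 0.01 0.4 -0.45 0.01 0 0 -0.3; 0 0.29 -0.17 0 0 0 -0.3; -0.01 0.3 -0.16 0 0 0 -0.3; 0 0 0 0 0 0 -0.3; 0 0 -0.15 0 0 0 -0.3; 0 0 -0.15 0 0 0 -0.3
0 0 -0.15 0 0 0 -0.3; 0 0 -0.16 0 0 0 -0.3; 0 0 -0.15 0 0 0 -0.3; -0.01 0 -0.16 0 0 0 -0.3
```

Call:
play_rows(
  series="0.01 0.4 -0.45 0 0 0 -0.3; 0.01 0.41 -0.44 0 0 0 -0.3; 0.01 0.4 -0.45 0 0 0 -0.3; 0 0.29 -0.17 0 0 0 -0.3; -0.01 0.3 -0.16 0 0 0 -0.3; 0 0 0 0 0 0 -0.3; 0 0 -0.15 0 0 0 -0.3; 0 0 -0.15 0 0 0 -0.3",
)

```text
time: 71.78
position: [591.3, -8.8, 26.0]
tool_rot: [0.708, 0.008, -0.007, -0.707]
wrist_force: [0.6, -0.9, 0.4]
grip_width: 60.0
```

Call:
play_rows(
  series="0 0 -0.15 0 0 0 -0.3; 0 0 -0.15 0 0 0 -0.3; 0 0 -0.13 0 0 0 -0.3; 0 0 -0.1 0 0 0 -0.3; 0 0 -0.06 0 0 0 -0.3; 0 0 -0.05 0 0 0 -0.3; 0 0 -0.03 0 0 0 -0.3; 0 0 0 0 0 0 -0.3",
)

```text
time: 72.78
position: [591.4, -49.0, 25.3]
tool_rot: [0.708, 0.007, -0.007, -0.707]
wrist_force: [-0.7, 0.1, 0.2]
grip_width: 59.9
```

```bash
python3 - <<'E'
from h import *
st()
E
```

```text
t 72.78 [591.4 -49.   25.3] yaw 1.2 down [-0.    -0.001 -1.   ] F [-0.7  0.1  0.2] w 59.9
```

Call:
play_rows(
  series="0 0 -0.04 0 0 0 -0.3; 0 0 -0.04 0 0 0 -0.3; 0 0 -0.03 0 0 0 -0.3; 0 0 -0.02 0 0 0 -0.3; 0 0 -0.02 0 0 0 -0.3; 0 0 -0.02 0 0 0 -0.3; 0 0 -0.02 0 0 0 -0.3; 0 0 -0.02 0 0 0 -0.3",
)

```text
time: 73.78
position: [591.7, -61.6, 25.3]
tool_rot: [0.708, 0.007, -0.007, -0.707]
wrist_force: [0.3, 0.1, 0.4]
grip_width: 59.6
```

Call:
play_rows(
  series="0 0 -0.02 0 0 0 -0.3; 0 0 -0.02 0 0 0 -0.3; 0 0 -0.02 0 0 0 -0.3; 0 0 -0.02 0 0 0 -0.3; 0 0 -0.02 0 0 0 -0.3; 0 0 -0.02 0 0 0 -0.3; 0 0 -0.01 0 0 0 -0.3; 0 0 -0.01 0 0 0 -0.3",
)

```text
time: 74.78
position: [591.8, -70.0, 25.3]
tool_rot: [0.708, 0.007, -0.007, -0.707]
wrist_force: [-0.3, 0.0, 0.7]
grip_width: 60.0
```

Call:
play_rows(
  series="0 0 0 0 0 0 -0.3; 0 0 0.2 0 0 0 -0.3; 0 0 0.7 0 0 0 -0.3; 0 0 0.8 0 0 0 -0.3; 0 -0.6 0.6 0 0 0 -0.3; 0 -0.6 0.6 0 0 0 -0.3; 0 -0.6 0 0 0 0 -0.3; 0 0 0 0 0 0 -0.3",
)

```text
time: 75.78
position: [589.8, 106.0, 135.6]
tool_rot: [-0.707, -0.01, 0.006, 0.707]
wrist_force: [1.2, 0.6, -0.3]
grip_width: 59.6
```

```bash
python3 - <<'E'
from h import *
st(); c,im=grab('top','t24'); roll(im,c); grab('wrist','w24')
E
```

```text
t 75.78 [589.8 106.  135.6] yaw 1.3 down [ 0.005  0.    -1.   ] F [ 1.2  0.6 -0.3] w 59.6
roll area [343, 174, 35, 40, 1195]
left y@588 -80.7 yaw 0.13
right y@588 -175.1 yaw 1.08
mid y@588 -127.9 yaw 0.6
top end x (z96) [np.float64(642.3)] low end x 533.4
```

```bash
python3 - <<'E'
from h import *
c,im=grab('scene','s24'); 
# project expected silhouette for roll at candidate centre y
axis=np.array([np.cos(np.radians(1)),np.sin(np.radians(1)),0]); n=np.array([-axis[1],axis[0],0])
img=cv2.resize(im[215:315,220:370],None,fx=5,fy=5,interpolation=cv2.INTER_CUBIC)
for y,col in((-127,(255,0,0)),(-131,(0,0,255))):
    C=np.array([586,y,48.])
    for sgn in(-1,1):
        pts=[(w2pix(c,C+sgn*50*axis+48*(np.cos(t)*n+np.sin(t)*np.array([0,0,1])))-[220,215]+.5)*5 for t in np.linspace(0,2*np.pi,60)]
        cv2.polylines(img,[np.int32(pts)],True,col,1)
for s in(-6,6): # strip edges
    a=[(w2pix(c,np.array([588+d,-130.7+.02*d+s,0]))-[220,215]+.5)*5 for d in(-85,85)]; cv2.line(img,*[tuple(int(x) for x in p) for p in a],(0,255,255),1)
cv2.imwrite('pics/s24c.png',img[:,:,::-1])
plan([(590,30,60,1.2,60),(590,10,25,1.2,60,30),(590,10,25,1.2,60),(590.4,-58,25,1.2,60,10)])
E
```

```text
0.01 0.4 -0.41 0 0 0 -0.3; 0 0.4 -0.41 0.01 0 -0.01 -0.3; 0.01 0.4 -0.42 0 0 0 -0.3; 0 0.29 -0.17 0 0 0 -0.3; -0.01 0.3 -0.16 0 0 0 -0.3; 0 0 0 0 0 0 -0.3; 0 0 -0.16 0 0 0 -0.3; 0 0 -0.16 0 0 0 -0.3
0 0 -0.16 0 0 0 -0.3; 0 0 -0.16 0 0 0 -0.3; 0 0 -0.17 0 0 0 -0.3; -0.01 0 -0.16 0 0 0 -0.3; 0 0 -0.17 0 0 0 -0.3
```

View pics/s24c.png

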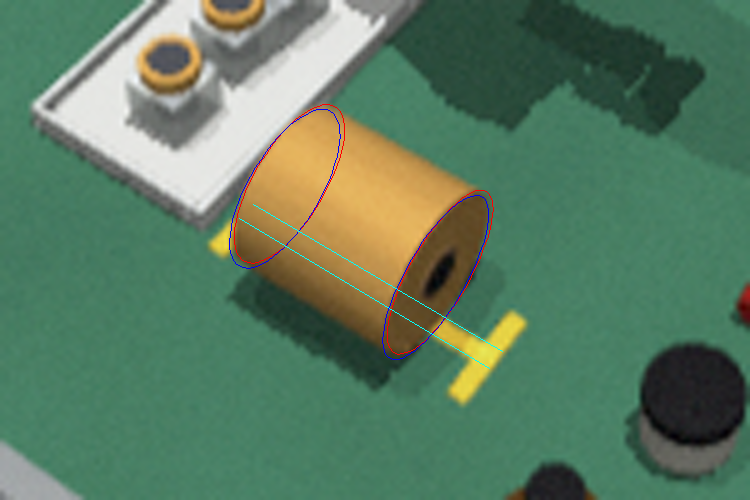

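Call:
play_rows(
  series="0.01 0.4 -0.41 0 0 0 -0.3; 0 0.4 -0.41 0 0 0 -0.3; 0.01 0.4 -0.42 0 0 0 -0.3; 0 0.29 -0.17 0 0 0 -0.3; -0.01 0.3 -0.16 0 0 0 -0.3; 0 0 0 0 0 0 -0.3; 0 0 -0.16 0 0 0 -0.3; 0 0 -0.16 0 0 0 -0.3",
)

```text
time: 76.92
position: [591.9, -9.5, 26.6]
tool_rot: [0.708, 0.008, -0.007, -0.707]
wrist_force: [1.4, 0.0, -0.5]
grip_width: 59.7
```

Call:
play_rows(
  series="0 0 -0.16 0 0 0 -0.3; 0 0 -0.16 0 0 0 -0.3; 0 0 -0.16 0 0 0 -0.3; 0 0 -0.12 0 0 0 -0.3; 0 0 -0.1 0 0 0 -0.3; 0 0 -0.06 0 0 0 -0.3; 0 0 0 0 0 0 -0.3; 0 0 0 0 0 0 -0.3",
)

```text
time: 77.92
position: [592.2, -54.6, 25.9]
tool_rot: [0.707, 0.007, -0.007, -0.707]
wrist_force: [-0.1, -0.2, -0.1]
grip_width: 59.8
```

```bash
python3 - <<'E'
from h import *
st()
E
```

```text
t 77.92 [592.2 -54.6  25.9] yaw 1.2 down [-0.    -0.001 -1.   ] F [-0.1 -0.2 -0.1] w 59.8
```

Call:
play_rows(
  series="0 0 -0.04 0 0 0 -0.3; 0 0 -0.04 0 0 0 -0.3; 0 0 -0.03 0 0 0 -0.3; 0 0 -0.03 0 0 0 -0.3; 0 0 -0.03 0 0 0 -0.3; 0 0 -0.02 0 0 0 -0.3; 0 0 -0.02 0 0 0 -0.3; 0 0 -0.02 0 0 0 -0.3",
)

```text
time: 78.92
position: [592.4, -68.8, 25.9]
tool_rot: [0.708, 0.007, -0.007, -0.707]
wrist_force: [0.1, -0.7, -0.5]
grip_width: 59.9
```

Call:
play_rows(
  series="0 0 -0.02 0 0 0 -0.3; 0 0 -0.01 0 0 0 -0.3; 0 0 -0.01 0 0 0 -0.3; 0 0 -0.01 0 0 0 -0.3; 0 0 -0.01 0 0 0 -0.3; 0 0 0 0 0 0 -0.3; 0 0 0 0 0 0 -0.3",
)

```text
time: 79.8
position: [592.5, -72.5, 25.9]
tool_rot: [0.708, 0.007, -0.007, -0.707]
wrist_force: [0.0, 0.1, 0.4]
grip_width: 59.5
```

Call:
play_rows(
  series="0 0 0 0 0 0 -0.3; 0 0 0.2 0 0 0 -0.3; 0 0 0.7 0 0 0 -0.3; 0 0 0.8 0 0 0 -0.3; 0 -0.6 0.6 0 0 0 -0.3; 0 -0.6 0.6 0 0 0 -0.3; 0 -0.6 0 0 0 0 -0.3; 0 0 0 0 0 0 -0.3",
)

```text
time: 80.8
position: [590.5, 103.5, 136.2]
tool_rot: [-0.707, -0.01, 0.006, 0.707]
wrist_force: [-0.1, 0.7, -0.3]
grip_width: 59.9
```

```bash
python3 - <<'E'
from h import *
st(); c,im=grab('top','t25'); roll(im,c)
plan([(550,60,300,0,60),(500,-250,310,0,50),(482.5,-399,300,0,50),(482.5,-399,300,0,50)])
E
```

```text
t 80.8 [590.5 103.5 136.2] yaw 1.3 down [ 0.005  0.001 -1.   ] F [-0.1  0.7 -0.3] w 59.9
roll area [344, 174, 34, 40, 1206]
left y@588 -82.8 yaw -0.55
right y@588 -177.7 yaw 0.45
mid y@588 -130.3 yaw -0.05
top end x (z96) [np.float64(642.3)] low end x 533.3
-0.17 -0.69 -0.18 0 0.04 0 -0.3; -0.16 -0.69 -0.18 0 0.04 0 -0.3; -0.17 -0.69 -0.17 0 0.04 0.01 -0.3; -0.16 -0.69 -0.18 0 0.04 0 -0.3; -0.12 -0.02 -0.74 0 0 0 -0.09; -0.12 -0.02 -0.74 0 0 0 -0.09; -0.12 -0.02 -0.74 0 0 0 -0.09; -0.12 -0.03 -0.74 0 0 0 -0.09
-0.12 -0.02 -0.74 0 0 0 -0.09; -0.12 -0.03 -0.73 0 0 0 -0.09; -0.11 -0.02 -0.74 0 0 0 -0.09; -0.07 0.04 -0.62 0 0 0 -0.09; -0.07 0.04 -0.62 0 0 0 -0.09; -0.08 0.04 -0.62 0 0 0 -0.09; -0.07 0.04 -0.62 0 0 0 -0.09; 0 0 0 0 0 0 -0.09
```

Call:
play_rows(
  series="-0.17 -0.69 -0.18 0 0.04 0 -0.3; -0.16 -0.69 -0.18 0 0.04 0 -0.3; -0.17 -0.69 -0.17 0 0.04 0 -0.3; -0.16 -0.69 -0.18 0 0.04 0 -0.3; -0.12 -0.02 -0.74 0 0 0 -0.09; -0.12 -0.02 -0.74 0 0 0 -0.09; -0.12 -0.02 -0.74 0 0 0 -0.09; -0.12 -0.03 -0.74 0 0 0 -0.09",
)

```text
time: 81.85
position: [519.7, -119.5, 303.8]
tool_rot: [0.707, -0.001, -0.0, -0.707]
wrist_force: [-0.2, -0.4, 0.9]
grip_width: 50.0
```

Call:
play_rows(
  series="-0.12 -0.02 -0.74 0 0 0 -0.09; -0.12 -0.03 -0.73 0 0 0 -0.09; -0.11 -0.02 -0.74 0 0 0 -0.09; -0.07 0.04 -0.62 0 0 0 -0.09; -0.07 0.04 -0.62 0 0 0 -0.09; -0.08 0.04 -0.62 0 0 0 -0.09; -0.07 0.04 -0.62 0 0 0 -0.09; 0 0 0 0 0 0 -0.09",
)

```text
time: 82.85
position: [479.4, -402.6, 298.3]
tool_rot: [0.708, -0.004, 0.002, -0.707]
wrist_force: [0.3, 0.2, 0.3]
grip_width: 50.3
```

```bash
python3 - <<'E'
from h import *
st(); c,im=grab('top','t26'); roll(im,c)
plan([(482.3,-398,250,0,50),(482.3,-398,197.5,0,50,25),(482.3,-398,197.5,0,50)]+[(482.3,-398,197.5,0,0)]*4)
E
```

```text
t 82.85 [ 479.4 -402.6  298.3] yaw -0.4 down [-0.003 -0.002 -1.   ] F [0.3 0.2 0.3] w 50.3
roll area [344, 174, 34, 40, 1206]
left y@588 -82.8 yaw -0.55
right y@588 -177.7 yaw 0.45
mid y@588 -130.3 yaw -0.05
top end x (z96) [np.float64(642.3)] low end x 533.3
0.03 0.81 0.05 0 -0.04 -0.02 -0.09; 0 0.29 0 0 0 0 -0.09; 0 0.29 0 0 0 0 -0.09; 0 0.29 0 0 0 0 -0.09; 0 0 0 0 0 0 -0.09; 0 0 0 0 0 0 1; 0 0 0 0 0 0 1; 0 0 0 0 0 0 1
0 0 0 0 0 0 1
```

Call:
play_rows(
  series="0 0.81 0 0 0 0 -0.09; 0 0.29 0 0 0 0 -0.09; 0 0.29 0 0 0 0 -0.09; 0 0.29 0 0 0 0 -0.09; 0 0 0 0 0 0 -0.09; 0 0 0 0 0 0 1; 0 0 0 0 0 0 1; 0 0 0 0 0 0 1",
  grip_force=15,
)

```text
time: 83.9
position: [482.2, -400.5, 200.0]
tool_rot: [0.708, -0.0, 0.001, -0.706]
wrist_force: [-0.1, -0.1, 1.8]
grip_width: 28.6
```

Call:
play_rows(
  series="0 0 0 0 0 0 1; 0 0 0 0 0 0 1",
)

```text
time: 84.15
position: [482.2, -400.5, 200.0]
tool_rot: [0.708, -0.0, 0.001, -0.706]
wrist_force: [0.1, -0.3, 5.6]
grip_width: 28.8
```

```bash
python3 - <<'E'
from h import *
st(); s=r.get_state()['position']
th=np.concatenate([np.linspace(0,.60,13)[1:],[.63,.65]])
plan([(s[0],s[1]+132*np.sin(t),s[2]+132*(np.cos(t)-1),0,0) for t in th])
E
```

```text
t 84.15 [ 482.2 -400.5  200. ] yaw -0.1 down [ 0.001 -0.002 -1.   ] F [ 0.1 -0.3  5.6] w 28.8
0 0 0.11 0.02 -0.01 0.01 1; 0 0.01 0.11 0 0 0 1; 0 0.01 0.11 0 0 0 1; 0 0.02 0.11 0 0 0 1; 0 0.03 0.1 0 0 0 1; 0 0.03 0.11 0 0 0 1; 0 0.03 0.1 0 0 0 1; 0 0.04 0.11 0 0 0 1
0 0.05 0.1 0 0 0 1; 0 0.05 0.09 0 0 0 1; 0 0.05 0.1 0 0 0 1; 0 0.06 0.09 0 0 0 1; 0 0.04 0.06 0 0 0 1; 0 0.03 0.03 0 0 0 1
```

Call:
play_rows(
  series="0 0 0.11 0 0 0 1; 0 0.01 0.11 0 0 0 1; 0 0.01 0.11 0 0 0 1; 0 0.02 0.11 0 0 0 1; 0 0.03 0.1 0 0 0 1; 0 0.03 0.11 0 0 0 1; 0 0.03 0.1 0 0 0 1; 0 0.04 0.11 0 0 0 1",
)

```text
time: 85.15
position: [482.2, -347.9, 189.2]
tool_rot: [0.708, -0.0, 0.001, -0.707]
wrist_force: [1.4, -2.2, 4.5]
grip_width: 29.1
```

Call:
play_rows(
  series="0 0.05 0.1 0 0 0 1; 0 0.05 0.09 0 0 0 1; 0 0.05 0.1 0 0 0 1; 0 0.06 0.09 0 0 0 1; 0 0.03 0.04 0 0 0 1; 0 0 0 0 0 0 1",
)

```text
time: 85.9
position: [482.1, -321.6, 174.1]
tool_rot: [-0.707, 0.001, 0.0, 0.707]
wrist_force: [0.8, 2.7, 5.3]
grip_width: 28.7
```

Call:
play_rows(
  series="0 0.02 0.03 0 0 0 1; 0 0.01 0.02 0 0 0 1; 0 0 0 0 0 0 1",
)

```text
time: 86.28
position: [482.2, -321.6, 174.0]
tool_rot: [0.708, -0.0, 0.001, -0.706]
wrist_force: [-1.5, -1.2, 12.0]
grip_width: 28.6
```

Call:
play_rows(
  series="0 0.01 0.02 0 0 0 1; 0 0.01 0.02 0 0 0 1; 0 0 0 0 0 0 1",
)

```text
time: 86.65
position: [482.2, -321.5, 173.9]
tool_rot: [0.71, -0.0, 0.002, -0.705]
wrist_force: [-1.6, -4.6, 15.8]
grip_width: 29.0
```

Call:
play_rows(
  series="0 0.01 0.03 0 0 0 1; 0 0 0.02 0 0 0 1; 0 0 0 0 0 0 1; 0 0 0 0 0 0 -0.09; 0 0 0 0 0 0 -0.09; 0 0 0 0 0 0 -0.09; 0 -0.5 0 0 0 0 -0.09; 0 -0.7 0 0 0 0 -0.09",
)

```text
time: 87.65
position: [481.2, -313.7, 242.3]
tool_rot: [-0.707, 0.002, 0.001, 0.707]
wrist_force: [0.6, -1.1, 0.4]
grip_width: 49.9
```

Call:
play_rows(
  series="0 -0.7 0 0 0 0 -0.09; -0.2 0 -0.7 0 0 0 -0.09; -0.2 0 -0.7 0 0 0 -0.09; 0 0 -0.7 0 0 0 -0.09; 0 0 -0.7 0 0 0 -0.09; 0 0 0 0 0 0 -0.09; 0 0 0 0 0 0 -0.09; 0 0 0 0 0 0 -0.09",
)

```text
time: 88.65
position: [458.6, -481.0, 284.9]
tool_rot: [0.707, 0.0, -0.0, -0.707]
wrist_force: [-0.3, 0.5, -0.0]
grip_width: 50.0
```

```bash
python3 - <<'E'
from h import *
st(); c,im=grab('top','t27'); roll(im,c)
m=np.zeros(im.shape[:2],np.uint8); m[205:245,430:475]=(im.max(2)<45)[205:245,430:475]
for k in cv2.findContours(m,cv2.RETR_EXTERNAL,cv2.CHAIN_APPROX_NONE)[0]:
    if cv2.contourArea(k)>30: (u,v),rad=cv2.minEnclosingCircle(k); print(u,v,rad,pix2w(c,u,v,192).round(1))
cv2.imwrite('pics/t27c.png',cv2.resize(im[110:300,140:520],None,fx=2.1,fy=2.1,interpolation=cv2.INTER_CUBIC)[:,:,::-1])
E
```

```text
t 88.65 [ 458.6 -481.   284.9] yaw 0.0 down [ 0. -0. -1.] F [-0.3  0.5 -0. ] w 50.0
roll area [344, 174, 34, 40, 1206]
left y@588 -82.8 yaw -0.55
right y@588 -177.7 yaw 0.45
mid y@588 -130.3 yaw -0.05
top end x (z96) [np.float64(642.3)] low end x 533.3
439.88372802734375 227.22093200683594 6.5071210861206055 [ 481.7 -319.7  192. ]
444.5 211.5 6.96429443359375 [ 522.1 -333.7  192. ]
```

View pics/t27c.png

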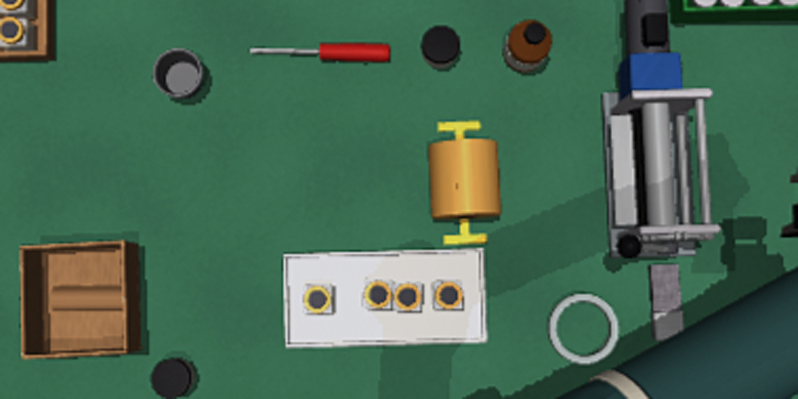

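```bash
python3 -c "
from cell import r
print(r.finish_job())"
```

```text
the job is handed in; nothing more can be done
None
```

The job is handed in at about 89 s of the 210 s allowed. The hand-in gives no verdict, so what follows rests on my own last checks.

- **Lever:** I set it to neutral first, using the closed stop I had felt as the reference. After the roll was in place I threw it over until it met the open stop. The last top picture puts the knob at y ≈ -320 mm, and the open stop should be at about -321 mm.
- **Jars:** All four stand upright in the tray. One was found about 20 mm from where I had put it and now stands beside its neighbour; I left it there.
- **Core:** It was dropped into the scrap box and shows there in the last picture.
- **Roll:**
  - It lies still, with the axle at y ≈ -130.3 mm against the strip at -130.7 mm. Its middle is roughly mid-way along the strip and the whole roll is between the end strips.
  - Its angle measured 0° against the strip's 1.2°, but its two edges disagreed by about 1°. It could therefore be anywhere from nearly parallel to about 1.7° off.
  - Rolling from behind did not straighten a 3 to 4° skew. Part-way along I pushed its end face slowly with two fingers, which slid it about 12 mm sideways along the bench at roughly 10 N. It was never gripped or lifted.
- **Everything else:** In the last picture no bystander appears to have moved, judged by eye only, and the arm was clear of everything.

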